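# Take the brewed mug from under the swing-arm dripper

## Task

The coffee in the mug on the brewing stand is ready. Swing the dripper arm well clear of the mug and its drip tray, to whichever side it can go without hitting anything; lift the mug off the tray, keeping it upright, and set it down gently on the free part of the chopping board; then swing the dripper back over the middle of the drip tray to catch the last drips. Leave everything else standing where it is.

Things in the scene. Friction and masses are not known exactly. Their poses are not given: they have to be found in the camera images.
- stand: Fixed brewing stand: wooden foot 290 x 150 x 18 mm. Origin at the centre of its underside; x points from the drip tray to the post, z up. The drip tray (steel disc 120 mm across with 7 mm high raised rim, inner width 112 mm) lies in front, the 22 mm thick steel post stands behind (foot disc 52 mm across); position and yaw vary.
- tray_centre (a point): Centre of the drip tray's floor, 21 mm above the table; the mug stands on it. 50 mm in front of the stand's origin (stand x = -0.05).
- swing_hinge (a point): On the vertical hinge axis of the arm at the post, 157 mm above the table (stand x = +0.09). Arm collar 38 mm wide there, to 185 mm height.
- swing_arm (a joint): Swing arm's angle about its vertical hinge (rad), -1.6 to 1.6: 0 points from the post over the tray centre (stand -x); positive is counter-clockwise from above (arm's end to the robot's right, -y), negative to the left. It stays where it is left. The arm is a 22 mm wide bar at 151 to 163 mm height carrying a white ceramic dripper.
- dripper_outlet (a point): Centre of the dripper's outlet, its lowest point, 136 mm above the table, 140 mm from the hinge axis. The dripper: a flange 100 mm across at 151-161 mm height, above it a cone to 92 mm across at 203 mm height; below 151 mm only the 32 mm wide nozzle. About 14 mm above the mug's rim; passes over things up to 125 mm tall.
- swing_knob (a point): Grip point in the upright round wooden knob at the arm's outer end, 215 mm from the hinge axis, 200 mm above the table. The knob is up to 25 mm thick and reaches from the bar (163 mm) to 215 mm height; grasp it from above.
- mug: Plain green ceramic mug on the drip tray, about 0.25 kg, 100 mm tall; bowl 86 mm across at the rim, 64 mm at the base. Origin 20 mm from the bowl's axis towards the handle, at the underside; z up, handle points along its -y. Turned variously, handle roughly on the side away from the post.
- mug_base (a point): Centre of the mug's underside, on the bowl's axis (mug y = +0.020).
- mug_handle (a point): Grip point in the upright outer bar of the mug's handle: 73 mm from the bowl's axis, 62 mm above the mug's underside. The bar is 14 mm thick (mug x), 21 mm deep (mug y -0.063 to -0.042), from 24 to 87 mm height; can be pinched from above across mug x.
- board: Fixed wooden chopping board 150 (x) x 230 (y) x 21 mm; origin at the centre of its underside, top at 21 mm height. Stands left or right of the stand.
- cheese: Pale cheese block 73 (x) x 83 (y) x 43 mm lying at one end of the board (board +y end); origin at the centre of its underside. To be left alone.
- tea_box: Fixed closed pine box, 114 x 204 mm, 96 mm tall with a thin upright tag to 156 mm; origin at the centre of its underside. Stands on the side where the board is not.
- soap_bottle: Tall dish soap bottle, 49 (x) x 81 (y) x 226 mm, upright beside the stand, in the way of the arm on that side; origin at the centre of its underside. To be left alone.
- spice_jar: Spice jar 45 mm across, 107 mm tall, beside the stand on the other side, low enough for the arm to pass over it; origin at the centre of its underside. To be left alone.
- salt_shaker: Salt shaker 44 mm across, 90 mm tall, at the front edge; origin under its centre. To be left alone.

How it is judged:
By the outcome, as a careful person would: the job done as asked, in the order asked, and still so for the second after the job is handed in, with the robot touching nothing.
It also fails if it takes over 72 s, if anything falls off the work surface, if the arm or the gripper's body presses on something with over 40 N, if the wrist force passes 120 N, or if a joint passes its speed limit or range.

## Robot

A 6-joint arm with a two-finger parallel gripper is mounted at the origin on a cart in front of the work surface, level with it; the furniture and walls round the work are solid. World frame = base frame: x ahead of the robot, y to its left, z up, the work surface at z = 0. Lengths are in m, angles in rad, forces in N, time in s.
With the tool pointing down it reaches from about 0.25 to 0.775 m from the base axis. Payload 4 kg.
Tool frame: the origin (TCP) lies at the very end of the fingers, on their centre line; the grasp point (between the pads) lies 19 mm behind it (env.tcp_to_grasp is the distance from the TCP to the grasp point, in m); z points along the fingers, x is the direction in which the jaws open and shut, and the axes are right-handed (so a half turn about z gives the same grasp; the last joint's range is limited). The gripper opens to 94 mm and grips with 3 to 60 N. Pads are 16 mm wide; open, the fingers measure 119 mm over their backs; the gripper's body (75 mm by 177 mm) begins 78 mm behind the grasp point.
Start: joints at [-1.296, 0.087, 1.371, -0, 1.684, -0.103], TCP at [0.203, -0.511, 0.206] pointing down, gripper open.
Joint ranges: [-3.1, 3.1], [-0.76, 2.03], [0.27, 2.55], [-1.08, 4.22], [0.17, 2.65], [-2.57, 2.57]. Speed limits (rad/s): [2.79, 2.79, 3.14, 3.14, 3.14, 3.14].

## Interface

Orientations are given as [roll, pitch, yaw] about the fixed x, y, z axes, in that order (R = Rz(yaw) Ry(pitch) Rx(roll)).
In Python, from plant import env gives the robot as it stands.
- The arm moves only by the shell command python3 -m handwheel 'ROWS' [FORCE]. ROWS is JSON, a list of rows, each a list of 5 numbers: the shift along the tool's x, y, z in units of 25 mm (1.0 is 25 mm), then the turn about the tool's z in units of 6 degrees (1.0 is 6 degrees), then the closure, from -1 (fully open) to 1 (shut). A call has 1 to 8 rows; each row is the pose to reach, as a shift and turn from the pose commanded when the call began, along the tool's axes at that moment; what a row does not reach only later rows make up. A row lasts 1/12 s, in which the tool goes at most 41.7 mm and 7.16 degrees, less where a joint would pass 70% of its speed; a pose out of reach is approached as far as the arm can. A call with a gripper value outside its range is refused whole. The fingers move at their own pace and stop on an object; FORCE is the grip in N (left out, the last holds). Time passes only in rows, so rows that repeat a pose let the fingers close. It gives the time, the measured TCP pose, the force and the opening at its end, in the units of the state.
- env.state(): the state, without advancing time (a new reading comes with each control period).
- env.grab_frame(name): name is "side" or "top" or "wrist"; returns (picture, depth): 420x560x3 uint8, blue, green, red; 420x560 float32, m along the optical axis (not along the pixel's ray), 0 where there is no reading.
- env.camera_params(name): a dict with "camera_matrix" (3x3 intrinsics, pixels), "k1" (the pictures are not rectified: a ray, as slopes to the right and down, at radius r is drawn at 1 + k1 r^2 times it, then the intrinsics apply), "rvec" (rotation vector, rad) and "tvec" (3), from world to camera coordinates, as OpenCV has them. Camera axes: x right, y down, z forward; pixel columns grow to the right and rows downward; lengths in m; the calibration is good to about 2 mm. A picture is of the moment at which its call begins: read the wrist's pose just before it. camera_params takes no time and is no camera call; for the wrist camera it gives the pose at the moment of the call.
- env.hand_in(): hands the job in, once; it reports no verdict.
The state is a dict: "time_s": time; "joint_pos": joint angles; "qvel": joint speeds; "tau": joint torques, N m; "ee_pos": TCP position; "tool_rot": TCP orientation; "contact_force": force on the tool from outside, world axes, zero at the start; "torque": the same for the moment, N m; "gripper_width": finger opening in m.
Only numpy, scipy, OpenCV 4.12 (cv2) and the standard library are available. Lean on these libraries where they do the work, as an engineer would, in place of code of your own. Each camera call takes 0.05 s, during which the arm holds its last target.

## Working session

There is one attempt and no reset: what is moved stays moved. The work goes in short steps, Python scripts to look and compute and a shell command to move; the robot and the scene stay as the last step left them, time stands still between calls to the robot, and variables do not carry over. Pictures are saved under pics/ and viewed, and the job is handed in when it is done.

```bash
ls; mkdir -p pics
cat > h.py <<'E'
import numpy as np, cv2
from plant import env
def cam(n):
    p=env.camera_params(n); R=cv2.Rodrigues(np.array(p["rvec"],float))[0]
    return np.array(p["camera_matrix"],float),float(p["k1"]),R,np.array(p["tvec"],float).ravel()
def ray(n,u,v,c=None):
    K,k1,R,t=c or cam(n)
    a=np.linalg.solve(K,[u,v,1.]); xd=a[:2]; rd=np.hypot(*xd); r=rd
    for _ in range(30): r=rd/(1+k1*r*r)
    d=np.array([*(xd*(r/rd if rd>0 else 1)),1.])
    return -R.T@t, R.T@d
def at_z(n,u,v,z,c=None):
    o,d=ray(n,u,v,c); return o+d*(z-o[2])/d[2]
def at_depth(n,u,v,D,c=None):
    o,d=ray(n,u,v,c); return o+d*D
def proj(n,P,c=None):
    K,k1,R,t=c or cam(n); q=R@np.array(P)+t; s=q[:2]/q[2]; s=s*(1+k1*(s@s)); return (K@[*s,1])[:2]
E
python3 - <<'E'
from h import *
print(env.state())
for n in ("top","side","wrist"):
    c=cam(n); im,d=env.grab_frame(n); cv2.imwrite(f"pics/{n}0.png",im); np.savez(f"pics/{n}0.npz",im=im,d=d,K=c[0],k1=c[1],R=c[2],t=c[3])
    print(n,c[0].tolist(),c[1],-c[2].T@c[3])
E
```

```text
pics
{'time_s': 0.0, 'joint_pos': array([-1.29605453e+00,  8.79223890e-02,  1.37218922e+00,  4.41276193e-06,
        1.68360364e+00, -1.03095936e-01]), 'qvel': array([ 1.06825991e-03,  1.42048671e-03,  1.04461041e-03, -1.73693692e-03,
       -6.23878281e-06,  1.11255456e-03]), 'tau': array([ 9.64396895e-04, -3.40182281e+01, -3.02422535e+01,  7.19157024e-02,
        3.31502210e-02, -1.74951247e-04]), 'ee_pos': array([ 0.20275601, -0.51069284,  0.204355  ]), 'tool_rot': array([-3.14136985e+00,  2.11086736e-03, -1.19295786e+00]), 'contact_force': array([ 0.41978149, -0.36395673, -0.11636534]), 'torque': array([-0.0070363 ,  0.04124079, -0.00189871]), 'gripper_width': 0.09386926611247977}
top [[503.72629651260456, 0.0, 278.90802131659], [0.0, 503.72629651260456, 216.16845020628136], [0.0, 0.0, 1.0]] -0.048678238907389364 [-0.21157801  0.30292018  1.10777143]
side [[443.5425921220647, 0.0, 275.8312642848943], [0.0, 443.5425921220647, 202.0115971081336], [0.0, 0.0, 1.0]] -0.12187455233123252 [ 0.42804822 -0.80977802  0.75638407]
wrist [[309.56624097708504, 0.0, 282.7825300246575], [0.0, 309.56624097708504, 205.94937174614944], [0.0, 0.0, 1.0]] -0.028214045360850603 [ 0.28093525 -0.47971965  0.38424158]
```

View pics/top0.png

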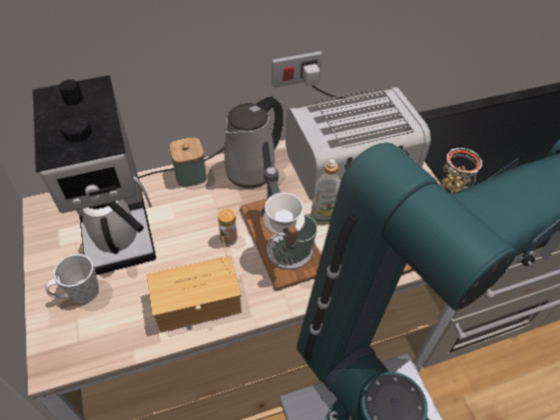

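View pics/side0.png

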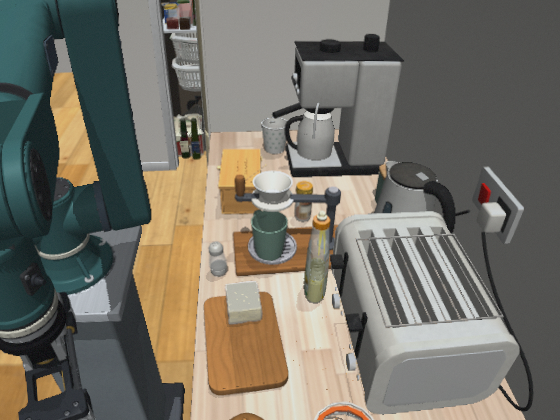

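View pics/wrist0.png

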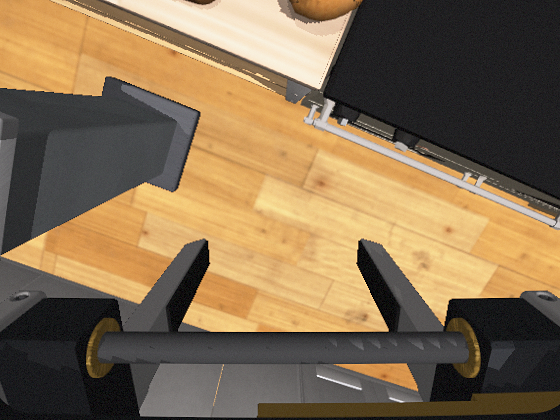

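Run:
```python
import cv2
im=cv2.imread("pics/top0.png"); c=im[150:350,130:400]; cv2.imwrite("pics/topc.png",cv2.resize(c,(800,593),interpolation=cv2.INTER_CUBIC))
im=cv2.imread("pics/side0.png"); c=im[140:290,200:400]; cv2.imwrite("pics/sidec.png",cv2.resize(c,(800,600),interpolation=cv2.INTER_CUBIC))
c=im[260:410,190:390]; cv2.imwrite("pics/sidec2.png",cv2.resize(c,(800,600),interpolation=cv2.INTER_CUBIC))
```

```text
(no output)
```

View pics/topc.png

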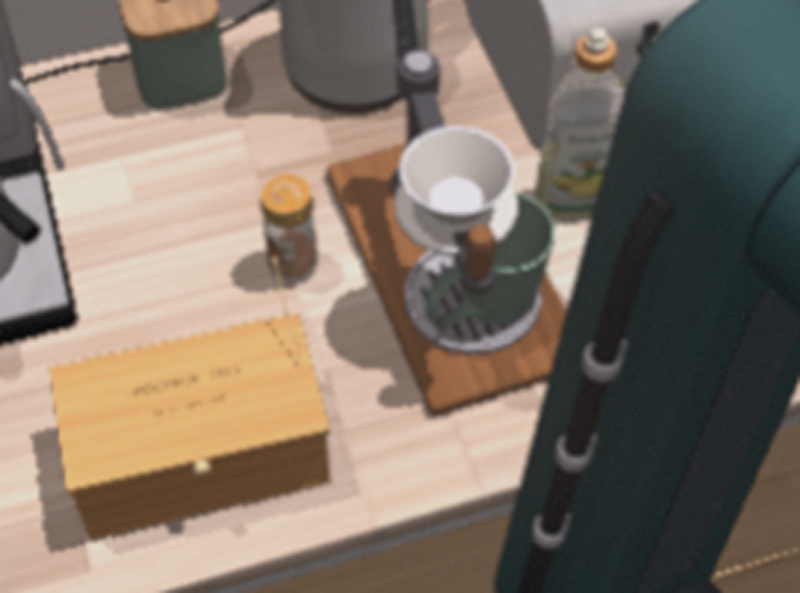

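View pics/sidec.png

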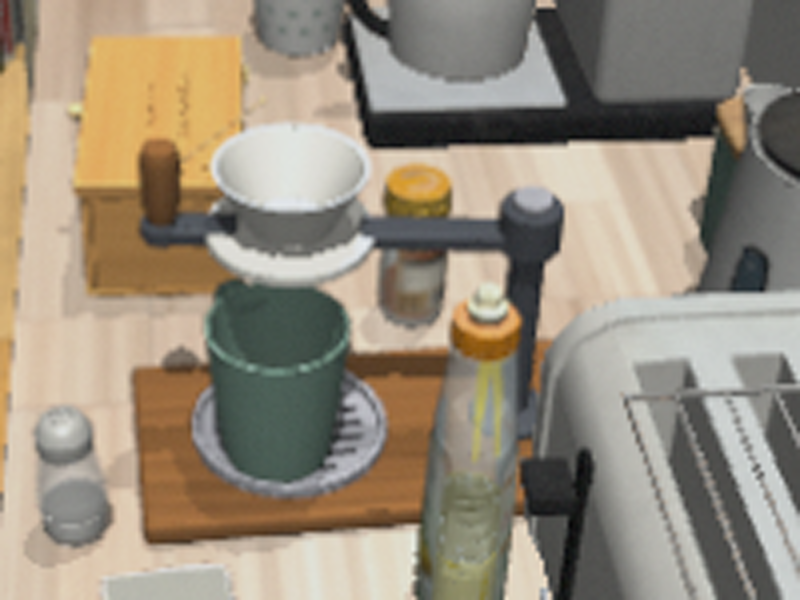

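View pics/sidec2.png

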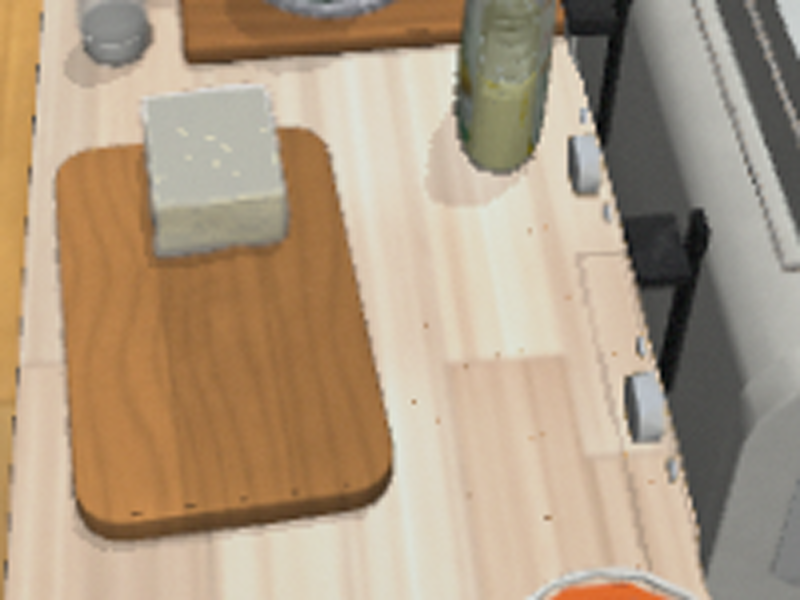

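Run:
```python
from h import *
T=lambda u,v:(130+u*270/800-.3,150+v*200/593-.3)
S=lambda u,v:(200+u/4-.4,140+v/4-.4)
S2=lambda u,v:(190+u/4-.4,260+v/4-.4)
def p(l,n,uv,z): print(l,at_z(n,*uv,z).round(4)[:2])
p("foot back-left T","top",T(330,172),.018)
p("foot front-left T","top",T(432,402),.018)
p("foot front-left S","side",S(135,370),.018)
p("foot front-right S","side",S(148,530),.018)
p("foot far edge S","side",S(450,350),.018)
p("post cap T","top",T(419,66),.185)
p("post cap S","side",S(533,200),.185)
p("tray S","side",S(290,428),.026)
p("tray T L","top",T(406,292),.028);p("tray T bottom","top",T(470,348),.028)
p("knob T","top",T(483,240),.215);p("knob S","side",S(160,150),.215)
p("dripper rim T","top",T(457,178),.203);p("dripper rim S","side",S(291,174),.203)
p("mug rim S","side",S(278,325),.121);
p("mug rimright T","top",T(551,238),.121)
p("jar T","top",T(287,197),.107);p("jar S","side",S(418,184),.107)
for uv in [(52,368),(300,318),(328,432),(68,485)]: p("box T","top",T(*uv),.096)
for uv in [(92,38),(242,38),(240,190),(76,190)]: p("box S","side",S(*uv),.096)
p("tag top T","top",T(275,260),.156);p("tag base","top",T(300,360),.096)
p("tag top S","side",S(250,110),.156);p("tag base","side",S(180,190),.096)
p("soap top T","top",T(598,40),.226);p("soap S","side",S(488,295),.226);
p("soap base near S","side",S2(500,172),.0)
for uv in [(145,92),(270,87),(287,195),(152,208)]: p("cheese S","side",S2(*uv),.064)
for uv in [(57,170),(325,140),(388,460),(80,510)]: p("board S","side",S2(*uv),.021)
p("salt S","side",S(62,420),.09);p("saltbase","side",S(75,530),0)
```

```text
foot back-left T [0.678  0.0945]
foot front-left T [0.408  0.0827]
foot front-left S [0.4062 0.0777]
foot front-right S [ 0.4123 -0.0683]
foot far edge S [0.6133 0.0848]
post cap T [0.6318 0.0215]
post cap S [0.6398 0.0142]
tray S [0.5012 0.0062]
tray T L [0.5163 0.0708]
tray T bottom [0.4431 0.0366]
knob T [0.4177 0.0413]
knob S [0.4277 0.033 ]
dripper rim T [0.4903 0.0366]
dripper rim S [0.5009 0.0222]
mug rim S [ 0.4917 -0.0109]
mug rimright T [ 0.4684 -0.0409]
jar T [0.5898 0.1545]
jar S [0.5961 0.1497]
box T [0.4872 0.3763]
box T [0.4726 0.1757]
box T [0.3632 0.1834]
box T [0.38   0.3824]
box S [0.379  0.3785]
box S [0.4926 0.3717]
box S [0.4796 0.166 ]
box S [0.371  0.1727]
tag top T [0.4916 0.1874]
tag base [0.4334 0.1865]
tag top S [0.4865 0.1691]
tag base [0.4399 0.1684]
soap top T [ 0.5772 -0.1173]
soap S [ 0.5864 -0.1259]
soap base near S [ 0.5835 -0.158 ]
cheese S [ 0.3899 -0.1446]
cheese S [ 0.4566 -0.1452]
cheese S [ 0.4611 -0.2204]
cheese S [ 0.3935 -0.2243]
board S [ 0.3402 -0.1584]
board S [ 0.4864 -0.1461]
board S [ 0.5003 -0.3474]
board S [ 0.3579 -0.3639]
salt S [ 0.3668 -0.0503]
saltbase [ 0.3685 -0.0475]
```

Run:
```python
import cv2, numpy as np
for n,(x0,y0,w,h) in {"top":(190,200,80,60),"side":(215,150,80,60)}.items():
    im=cv2.imread(f"pics/{n}0.png"); c=im[y0:y0+h,x0:x0+w]; cv2.imwrite(f"pics/tag_{n}.png",cv2.resize(c,(800,600),interpolation=cv2.INTER_NEAREST))
from h import *
f={}
for n in("top","side"):
    z=np.load(f"pics/{n}0.npz"); K,k1,R,t=z["K"],float(z["k1"]),z["R"],z["t"]
    D=z["d"]; vv,uu=np.mgrid[0:420,0:560]
    pts=cv2.undistortPoints(np.stack([uu,vv],-1).reshape(-1,1,2).astype(float),K,np.array([k1,0,0,0.]))[:,0]
    P=np.c_[pts,np.ones(len(pts))]*D.reshape(-1,1); W=((P-t)@R); W[D.ravel()==0]=np.nan
    f[n]=W.reshape(420,560,3)
np.savez("pics/cloud0.npz",**f)
for n in f:
    W=f[n].reshape(-1,3)
    def sel(l,x,y,z):
        m=(W[:,0]>x[0])&(W[:,0]<x[1])&(W[:,1]>y[0])&(W[:,1]<y[1])&(W[:,2]>z[0])&(W[:,2]<z[1]); q=W[m]
        print(n,l,m.sum(), np.r_[q.min(0),q.max(0),np.median(q,axis=0)].round(3) if m.sum() else "")
    sel("tag",(.36,.52),(.14,.4),(.107,.175))
    sel("boxtop",(.34,.52),(.12,.4),(.085,.105))
    sel("cheese",(.34,.5),(-.25,-.1),(.055,.072))
    sel("board",(.3,.56),(-.42,-.1),(.015,.026))
    sel("knob",(.36,.45),(0,.1),(.206,.225))
    sel("dripper",(.42,.56),(-.05,.1),(.196,.21))
    sel("kettleish",(.6,.9),(.05,.3),(.13,.4))
    sel("jar",(.55,.63),(.11,.2),(.09,.115))
    sel("soap",(.54,.63),(-.2,-.07),(.1,.24))
    sel("mugrim",(.4,.56),(-.1,.1),(.11,.126))
```

```text
top tag 24 [0.44  0.188 0.11  0.493 0.191 0.156 0.468 0.189 0.131]
top boxtop 3771 [0.362 0.177 0.085 0.49  0.384 0.105 0.423 0.283 0.095]
top cheese 0 
top board 40 [ 0.343 -0.268  0.016  0.56  -0.112  0.025  0.35  -0.256  0.02 ]
top knob 71 [0.413 0.031 0.207 0.433 0.053 0.216 0.421 0.043 0.212]
top dripper 268 [ 0.42  -0.012  0.196  0.545  0.08   0.21   0.513  0.031  0.201]
top kettleish 701 [0.76  0.05  0.13  0.884 0.097 0.229 0.79  0.068 0.187]
top jar 247 [0.57  0.135 0.09  0.618 0.179 0.112 0.589 0.157 0.105]
top soap 1063 [ 0.559 -0.198  0.1    0.63  -0.085  0.227  0.578 -0.114  0.157]
top mugrim 114 [ 0.446 -0.048  0.11   0.524  0.051  0.123  0.472 -0.034  0.117]
side tag 16 [0.442 0.184 0.108 0.495 0.19  0.153 0.469 0.185 0.129]
side boxtop 1373 [0.364 0.171 0.085 0.493 0.386 0.099 0.424 0.278 0.094]
side cheese 975 [ 0.388 -0.222  0.055  0.459 -0.139  0.066  0.424 -0.184  0.061]
side board 6041 [ 0.341 -0.372  0.015  0.502 -0.135  0.026  0.42  -0.284  0.02 ]
side knob 63 [0.415 0.025 0.206 0.437 0.044 0.216 0.426 0.033 0.211]
side dripper 309 [ 0.421 -0.015  0.196  0.545  0.078  0.21   0.492  0.036  0.201]
side kettleish 176 [0.776 0.05  0.155 0.87  0.098 0.225 0.803 0.069 0.215]
side jar 204 [0.573 0.128 0.09  0.618 0.174 0.11  0.595 0.143 0.105]
side soap 1482 [ 0.562 -0.2    0.1    0.63  -0.1    0.228  0.589 -0.141  0.162]
side mugrim 275 [ 0.45  -0.052  0.11   0.533  0.033  0.123  0.489 -0.018  0.116]
```

View pics/tag_top.png

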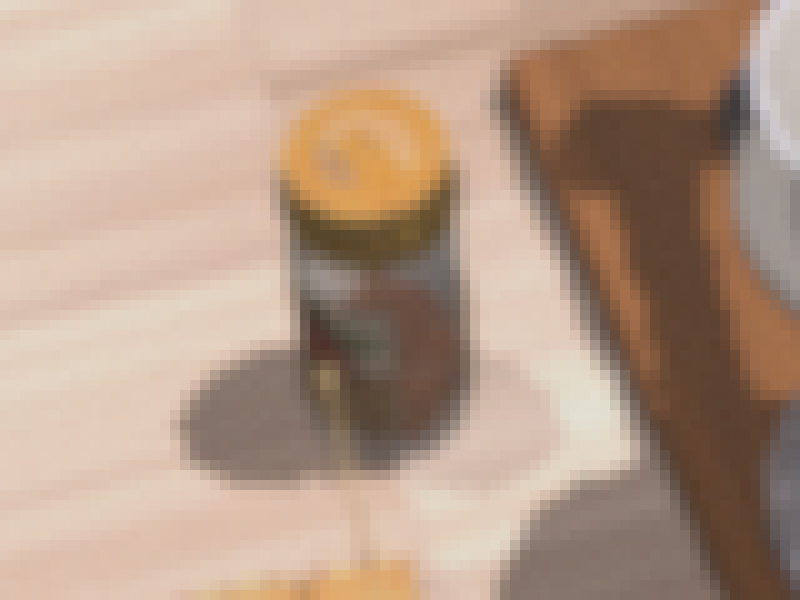

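View pics/tag_side.png

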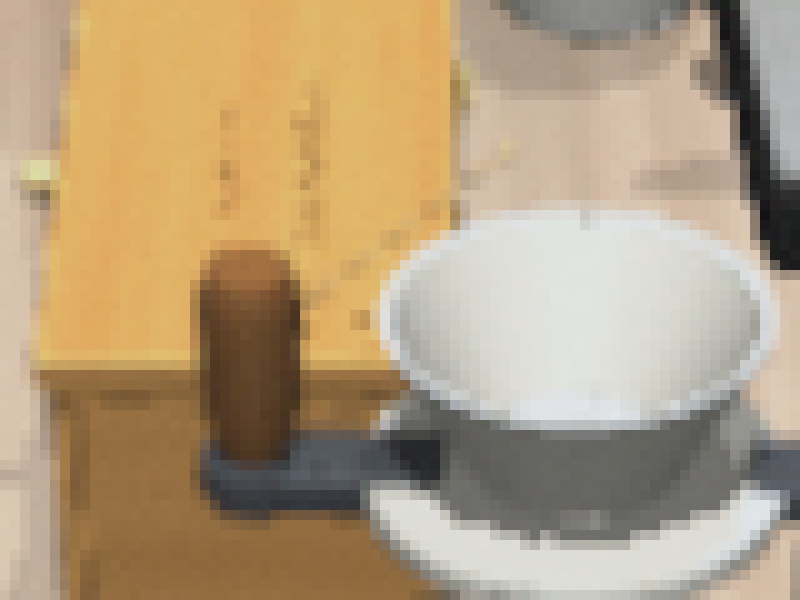

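Run:
```python
import numpy as np
from scipy.optimize import least_squares
f=np.load("pics/cloud0.npz")
def box(W,x,y,z):
    W=W.reshape(-1,3); m=np.all((W>[x[0],y[0],z[0]])&(W<[x[1],y[1],z[1]]),axis=1); return W[m]
for n in("top","side"):
    q=box(f[n],(.6,.7),(-.03,.06),(.165,.2)); print(n,"collar",len(q),q.min(0).round(4),q.max(0).round(4))
    s=q[(q[:,2]<.182)]
    r=least_squares(lambda p:np.hypot(s[:,0]-p[0],s[:,1]-p[1])-.019,[.64,.015],loss="soft_l1",f_scale=.002); print("hinge",r.x.round(4),np.std(r.fun).round(4))
    q=box(f[n],(.6,.7),(-.03,.06),(.04,.14)); 
    r2=least_squares(lambda p:np.hypot(q[:,0]-p[0],q[:,1]-p[1])-.011,[.64,.015],loss="soft_l1",f_scale=.002); print("post",len(q),r2.x.round(4),np.std(r2.fun).round(4))
    h=r.x
    q=box(f[n],(.38,.46),(0,.08),(.148,.167)); d=np.hypot(*(q[:,:2]-h).T); print("barend max radius",len(q),d.max().round(4),q[d.argmax()].round(4))
    q=box(f[n],(.38,.46),(0,.08),(.17,.212)); k=least_squares(lambda p:np.hypot(q[:,0]-p[0],q[:,1]-p[1])-p[2],[.42,.037,.0115],loss="soft_l1",f_scale=.002).x; print("knob",k.round(4),"R",np.hypot(*(k[:2]-h)).round(4), "ang",np.arctan2(k[1]-h[1],-(k[0]-h[0])).round(4))
    q=box(f[n],(.36,.52),(.14,.4),(.107,.175)); d=np.hypot(*(q[:,:2]-h).T); print("tag",np.c_[q,d][np.argsort(-q[:,2])][:6].round(4).tolist())
    q=box(f[n],(.3,.6),(-.4,-.1),(.055,.07)); print(np.percentile(q,[2,98],axis=0).round(3).tolist() if len(q) else'')
```

```text
top collar 159 [0.6033 0.0043 0.1652] [0.6548 0.0403 0.1884]
hinge [0.6408 0.0205] 0.0043
post 42 [0.6391 0.0201] 0.0014
barend max radius 118 0.2318 [0.4104 0.0459 0.1601]
knob [0.4369 0.0364 0.0224] R 0.2046 ang 0.0779
tag [[0.4928, 0.1883, 0.1563, 0.2238], [0.4928, 0.1909, 0.1535, 0.2257], [0.493, 0.1885, 0.1523, 0.2239], [0.4906, 0.1892, 0.1516, 0.2259], [0.492, 0.1893, 0.146, 0.2251], [0.4864, 0.1884, 0.1448, 0.2281]]
[[0.559, -0.129, 0.055], [0.566, -0.101, 0.069]]
side collar 188 [ 0.6218 -0.0033  0.1652] [0.658  0.0325 0.1862]
hinge [0.6408 0.0193] 0.0034
post 180 [0.6404 0.0189] 0.0012
barend max radius 157 0.2266 [0.4154 0.0431 0.1592]
knob [0.4264 0.04   0.0126] R 0.2154 ang 0.0963
tag [[0.4951, 0.1848, 0.1526, 0.2205], [0.4927, 0.1877, 0.1478, 0.2243], [0.4872, 0.1854, 0.1464, 0.2262], [0.4845, 0.1842, 0.1441, 0.2272], [0.4819, 0.1843, 0.141, 0.2291], [0.4769, 0.1897, 0.1348, 0.2365]]
[[0.392, -0.22, 0.056], [0.59, -0.142, 0.067]]
```

```bash
cat >> h.py <<'E'
from scipy.spatial.transform import Rotation as Ro
def rel(pos,yaw=None,ref=None,refyaw=None):
    """target -> (dx,dy,dz,turn) units relative to ref pose (default measured)"""
    s=env.state(); p=np.array(s["ee_pos"]) if ref is None else np.array(ref)
    y0=s["tool_rot"][2] if refyaw is None else refyaw
    R=Ro.from_euler("xyz",[np.pi,0,y0]).as_matrix()
    d=R.T@(np.array(pos)-p)/.025
    turn=0 if yaw is None else -((yaw-y0+np.pi)%(2*np.pi)-np.pi)/np.radians(6)
    return np.r_[d,turn].round(3)
def stt():
    s=env.state(); print("t",round(s["time_s"],2),"tcp",np.round(s["ee_pos"],4),"rpy",np.round(s["tool_rot"],4),"F",np.round(s["contact_force"],1),"w",round(s["gripper_width"],4),"J",np.round(s["joint_pos"],2))
E
python3 -c "
from h import *
print(rel([.426,.038,.33],1.486)); print(rel([.426,.038,.33],1.486,ref=[.203,-.511,.205],refyaw=-1.193))"
```

```text
[-17.111 -16.397  -5.017 -25.582]
[-17.121 -16.391  -5.    -25.583]
```

```bash
python3 -m handwheel '[[0,0,-1.6,0,-1],[0,0,-3.2,-1,-1],[-1,-1,-5,-2.2,-1],[-2.1,-2,-5,-3.4,-1],[-3.2,-3,-5,-4.6,-1],[-4.3,-4,-5,-5.8,-1],[-5.4,-5,-5,-7,-1],[-6.5,-6,-5,-8.2,-1]]'; python3 -c "
from h import *
stt();print(rel([.426,.038,.33],1.486))"
```

```text
time_s: 0.82
ee_pos: [0.2825, -0.303, 0.3304]
tool_rot: [-3.142, -0.0, -0.333]
contact_force: [1.1, -0.3, -0.7]
gripper_width: 0.0942
t 0.82 tcp [ 0.2825 -0.303   0.3304] rpy [-3.1416e+00 -2.0000e-04 -3.3260e-01] F [ 1.1 -0.3 -0.7] w 0.0942 J [-0.96 -0.21  1.4   0.    1.94 -0.62]
[ 9.7000e-01 -1.4768e+01  1.5000e-02 -1.7367e+01]
```

```bash
python3 -m handwheel '[[0.1,-1.5,0,-1.19,-1],[0.2,-3,0,-2.38,-1],[0.3,-4.5,0,-3.57,-1],[0.4,-6,0,-4.76,-1],[0.5,-7,0,-5.95,-1],[0.6,-8,0,-7.1,-1],[0.6,-9,0,-8.3,-1],[0.7,-10,0,-9.5,-1]]'; python3 -c "
from h import *
stt();print(rel([.426,.038,.33],1.486))"
```

```text
time_s: 1.48
ee_pos: [0.3818, -0.0734, 0.3304]
tool_rot: [3.142, 0.0, 0.662]
contact_force: [0.6, -0.0, 0.8]
gripper_width: 0.0941
t 1.48 tcp [ 0.3818 -0.0734  0.3304] rpy [3.1415e+00 1.0000e-04 6.6180e-01] F [ 0.6 -0.   0.8] w 0.0941 J [-0.34 -0.26  1.45 -0.    1.96 -1.  ]
[ 4.132 -2.428  0.015 -7.871]
```

```bash
python3 -m handwheel '[[1,-0.6,0,-1.15,-1],[2,-1.2,0,-2.3,-1],[3,-1.8,0,-3.45,-1],[4.13,-2.43,0,-4.6,-1],[4.13,-2.43,0,-5.75,-1],[4.13,-2.43,0,-6.9,-1],[4.13,-2.43,0,-7.87,-1],[4.13,-2.43,0,-7.87,-1]]'
python3 - <<'E'
from h import *
stt()
for n in ("top","wrist"):
    c=cam(n); im,d=env.grab_frame(n); cv2.imwrite(f"pics/{n}1.png",im); np.savez(f"pics/{n}1.npz",im=im,d=d,K=c[0],k1=c[1],R=c[2],t=c[3])
E
```

```text
time_s: 2.15
ee_pos: [0.4266, 0.0366, 0.33]
tool_rot: [-3.141, 0.0, 1.482]
contact_force: [0.1, 0.5, 0.8]
gripper_width: 0.0941
t 2.15 tcp [0.4266 0.0366 0.33  ] rpy [-3.1407e+00  2.0000e-04  1.4818e+00] F [0.1 0.5 0.8] w 0.0941 J [-0.05 -0.17  1.38 -0.    1.94 -1.53]
```

View pics/top1.png

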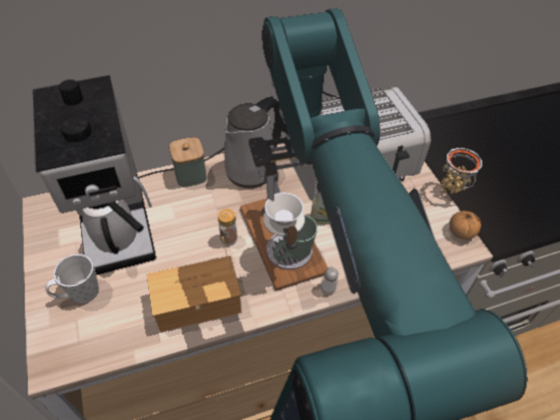

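View pics/wrist1.png

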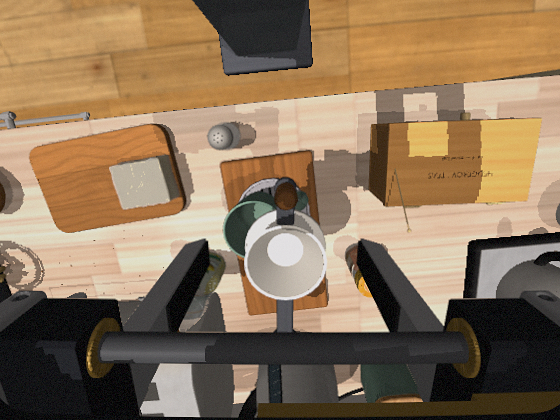

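```bash
cat >> h.py <<'E'
def cloud(fn):
    z=np.load(fn); K,k1,R,t=z["K"],float(z["k1"]),z["R"],z["t"]; D=z["d"]; vv,uu=np.mgrid[0:420,0:560]
    pts=cv2.undistortPoints(np.stack([uu,vv],-1).reshape(-1,1,2).astype(float),K,np.array([k1,0,0,0.]))[:,0]
    P=np.c_[pts,np.ones(len(pts))]*D.reshape(-1,1); W=((P-t)@R); W[D.ravel()==0]=np.nan
    return W.reshape(420,560,3)
def camf(fn):
    z=np.load(fn); return z["K"],float(z["k1"]),z["R"],z["t"]
def box(W,x,y,z):
    W=W.reshape(-1,3); m=np.all((W>[x[0],y[0],z[0]])&(W<[x[1],y[1],z[1]]),axis=1); return W[m]
E
python3 - <<'E'
from h import *
im=cv2.imread("pics/wrist1.png"); c=im[145:325,200:440]; cv2.imwrite("pics/w1c.png",cv2.resize(c,(800,600),interpolation=cv2.INTER_CUBIC))
W=cloud("pics/wrist1.npz")
q=box(W,(.36,.52),(.14,.4),(.107,.175)); h=[.6405,.0195]; d=np.hypot(*(q[:,:2]-h).T); print("tag",len(q),np.c_[q,d][np.argsort(-q[:,2])][:12].round(4).tolist())
for l,b in dict(knob=((.39,.46),(0,.08),(.2,.22)),dripper=((.42,.58),(-.05,.1),(.196,.21)),collar=((.61,.68),(-.02,.05),(.16,.2)),cheese=((.34,.5),(-.25,-.1),(.055,.072)),mugrim=((.42,.56),(-.08,.08),(.112,.126)),bar=((.38,.46),(0,.08),(.148,.167)),salt=((.33,.41),(-.1,0),(.05,.1)),board=((.3,.55),(-.4,-.1),(.015,.03))).items():
    q=box(W,*b); print(l,len(q),np.percentile(q,[1,50,99],axis=0).round(4).tolist() if len(q) else "")
E
```

```text
tag 81 [[0.4947, 0.1878, 0.1567, 0.2227], [0.4935, 0.1856, 0.156, 0.2218], [0.4937, 0.1881, 0.1559, 0.2235], [0.4936, 0.1869, 0.1558, 0.2227], [0.4922, 0.1856, 0.1558, 0.2227], [0.4926, 0.1882, 0.1555, 0.2244], [0.4953, 0.1872, 0.1551, 0.2218], [0.4954, 0.1862, 0.1544, 0.221], [0.4932, 0.1877, 0.1537, 0.2236], [0.4896, 0.1868, 0.1526, 0.2253], [0.491, 0.1881, 0.1526, 0.2253], [0.4924, 0.1882, 0.1524, 0.2244]]
knob 572 [[0.4134, 0.0159, 0.2013], [0.4251, 0.0391, 0.2131], [0.4598, 0.0512, 0.2168]]
dripper 1577 [[0.4251, -0.0114, 0.1962], [0.5111, 0.0326, 0.2023], [0.544, 0.0765, 0.2081]]
collar 114 [[0.6103, 0.0101, 0.1607], [0.6156, 0.0218, 0.1636], [0.6212, 0.0322, 0.1649]]
cheese 2337 [[0.3888, -0.2151, 0.0568], [0.4214, -0.1748, 0.0619], [0.4561, -0.1366, 0.0644]]
mugrim 364 [[0.4475, -0.0496, 0.1124], [0.4755, -0.0349, 0.1196], [0.5257, 0.0223, 0.1217]]
bar 463 [[0.4127, 0.0058, 0.1552], [0.4538, 0.0356, 0.1622], [0.4599, 0.0595, 0.1649]]
salt 602 [[0.3494, -0.0593, 0.0508], [0.3656, -0.0404, 0.085], [0.3831, -0.0273, 0.0906]]
board 9630 [[0.3429, -0.3622, 0.018], [0.4062, -0.2702, 0.0205], [0.4957, -0.1345, 0.023]]
```

View pics/w1c.png

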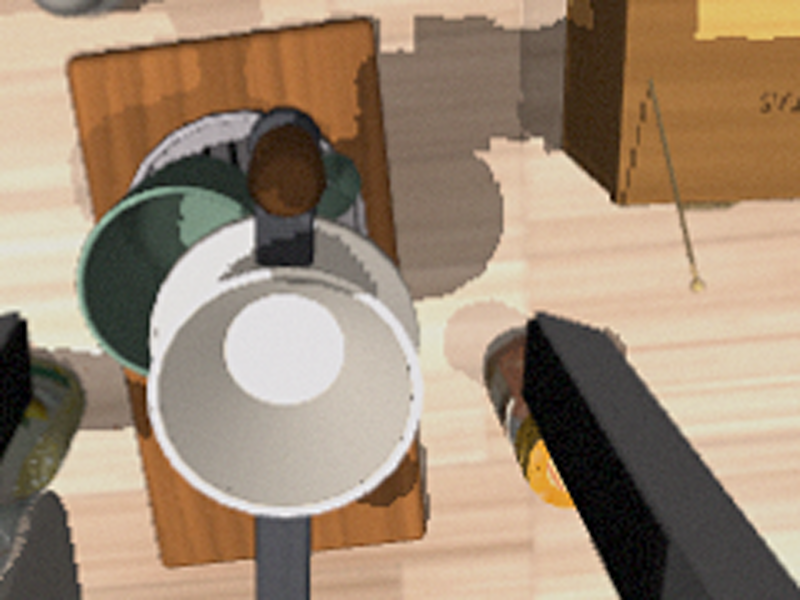

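Run:
```python
from h import *
c=camf("pics/wrist1.npz"); C=lambda u,v:(200+u*.3-.35,145+v*.3-.35)
p=lambda l,uv,z:print(l,at_z("wrist",*C(*uv),z,c).round(4))
p("knob top",(288,185),.215);p("barend",(285,107),.163);p("ball",(697,285),.154);p("dripper rim c",(288,390),.203)
p("flangeL",(150,330),.161)
p("foot FL",(372,20),.018);p("foot FR",(70,60),.018);p("foot BL",(426,537),.018);p("foot BR",(165,566),.018)
p("mugrim left",(80,285),.121);p("mug rim far",(175,187),.121)
p("handle blob",(345,185),.1)
W=cloud("pics/wrist1.npz")
q=box(W,(.39,.445),(0,.08),(.209,.22)); print(len(q),q.min(0),q.max(0),q.mean(0))
# green handle points
im=cv2.imread("pics/wrist1.png").astype(int); g=(im[...,1]>im[...,2]+8)&(im[...,0]>im[...,2])
m=g.copy(); m[:,:]=False; m[190:212,297:310]=g[190:212,297:310]
q=W[m]; print("handle",len(q),np.nanmedian(q,0),np.nanmin(q,0),np.nanmax(q,0))
q=box(W,(.42,.56),(-.08,.08),(.116,.125)); 
from scipy.optimize import least_squares
r=least_squares(lambda p:np.hypot(q[:,0]-p[0],q[:,1]-p[1])-.0415,[.5,-.01],loss="soft_l1",f_scale=.002);print("mug c",r.x,np.std(r.fun))
```

```text
knob top [0.4251 0.0405 0.215 ]
barend [0.412  0.0412 0.163 ]
ball [0.4946 0.1873 0.154 ]
dripper rim c [0.4981 0.0341 0.203 ]
flangeL [ 0.4905 -0.0156  0.161 ]
foot FL [0.4032 0.0846 0.018 ]
foot FR [ 0.4087 -0.0605  0.018 ]
foot BL [0.6888 0.0957 0.018 ]
foot BR [ 0.694  -0.0504  0.018 ]
mugrim left [ 0.4853 -0.0481  0.121 ]
mug rim far [ 0.4481 -0.0049  0.121 ]
handle blob [0.4595 0.0623 0.1   ]
366 [0.41401927 0.02913816 0.20915905] [0.43558728 0.05074864 0.21723977] [0.42376235 0.0398272  0.21418747]
handle 125 [0.462081   0.06026512 0.09852497] [0.45488694 0.05284125 0.05061877] [0.47012114 0.0687665  0.10861885]
mug c [ 0.48964609 -0.00711678] 0.0009291470560126442
```

```bash
python3 -c "
from h import *
for P in ([.494,.15,.33],[.494,.15,.14],[.494,.19,.14],[.494,.20,.14]): print(rel(P))"
```

```text
[4.782 2.258 0.009 0.   ]
[4.782 2.258 7.609 0.   ]
[6.375 2.108 7.609 0.   ]
[6.773 2.07  7.609 0.   ]
```

```bash
python3 -m handwheel '[[1.6,0.7,0,0,1],[3.2,1.5,0,0,1],[4.78,2.26,0,0,1],[4.78,2.26,1.6,0,1],[4.78,2.26,3.2,0,1],[4.78,2.26,4.8,0,1],[4.78,2.26,6.2,0,1],[4.78,2.26,7.0,0,1]]' 10
python3 - <<'E'
from h import *
stt()
c=cam("wrist"); im,d=env.grab_frame("wrist"); cv2.imwrite("pics/wrist2.png",im);np.savez("pics/wrist2.npz",im=im,d=d,K=c[0],k1=c[1],R=c[2],t=c[3])
E
```

```text
time_s: 2.92
ee_pos: [0.4913, 0.1495, 0.1501]
tool_rot: [-3.134, 0.002, 1.477]
contact_force: [-1.2, -0.3, 0.3]
gripper_width: 0.0442
t 2.92 tcp [0.4913 0.1495 0.1501] rpy [-3.1343e+00  2.2000e-03  1.4768e+00] F [-1.2 -0.3  0.3] w 0.0442 J [ 0.19  0.03  1.54 -0.    1.58 -1.29]
```

View pics/wrist2.png

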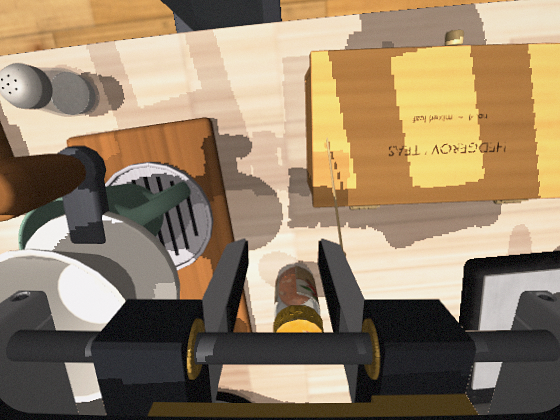

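```bash
python3 -m handwheel '[[0,0,0.2,0,1],[0,0,0.4,0,1],[0,0,0.5,0,1],[0,0,0.5,0,1]]' 10; python3 -c "
from h import *
stt()"
```

```text
time_s: 3.3
ee_pos: [0.4947, 0.1501, 0.1444]
tool_rot: [3.139, -0.001, 1.479]
contact_force: [-0.0, 0.7, -0.4]
gripper_width: 0.0136
t 3.3 tcp [0.4947 0.1501 0.1444] rpy [ 3.1390e+00 -7.0000e-04  1.4787e+00] F [-0.   0.7 -0.4] w 0.0136 J [ 0.18  0.03  1.55 -0.    1.56 -1.29]
```

```bash
python3 -m handwheel '[[0.2,0,0,0,1],[0.4,0,0,0,1],[0.5,0,0,0,1],[0.5,0,0,0,1]]'; python3 -m handwheel '[[0.1,0,0,0,1],[0.2,0,0,0,1],[0.2,0,0,0,1]]'
```

```text
time_s: 3.63
ee_pos: [0.4953, 0.1634, 0.1436]
tool_rot: [3.141, -0.0, 1.48]
contact_force: [-0.1, -0.1, 0.5]
gripper_width: 0.0007
time_s: 3.88
ee_pos: [0.4954, 0.168, 0.1429]
tool_rot: [-3.142, -0.0, 1.48]
contact_force: [-0.3, -1.0, 0.4]
gripper_width: 0.0005
```

Stepping slowly, watching force.

```bash
for i in 1 2 3; do python3 -m handwheel '[[0.08,0,0,0,1],[0.12,0,0,0,1],[0.12,0,0,0,1]]' | egrep "ee_pos|contact"; done
```

```text
ee_pos: [0.4957, 0.1706, 0.1429]
contact_force: [0.1, -0.5, -0.6]
ee_pos: [0.496, 0.1737, 0.1429]
contact_force: [-0.4, -0.6, -0.2]
ee_pos: [0.4963, 0.1767, 0.1429]
contact_force: [-0.3, 0.2, -0.8]
```

```bash
for i in 1 2 3 4; do python3 -m handwheel '[[0.08,0,0,0,1],[0.16,0,0,0,1],[0.16,0,0,0,1]]' | egrep "ee_pos|contact"; done;  python3 - <<'E'
from h import *
c=cam("wrist"); im,d=env.grab_frame("wrist"); cv2.imwrite("pics/wrist3.png",im)
u,v=proj("wrist",[.4945,.187,.154]);print(u,v)
E
```

```text
ee_pos: [0.4967, 0.1808, 0.1429]
contact_force: [-0.6, -0.2, 0.0]
ee_pos: [0.497, 0.1848, 0.1429]
contact_force: [0.4, -0.2, -0.5]
ee_pos: [0.4974, 0.1888, 0.143]
contact_force: [-0.2, -0.4, 0.3]
ee_pos: [0.4977, 0.1927, 0.1429]
contact_force: [0.2, 0.7, 0.2]
272.16388000462655 255.7272802980694
```

View pics/wrist3.png

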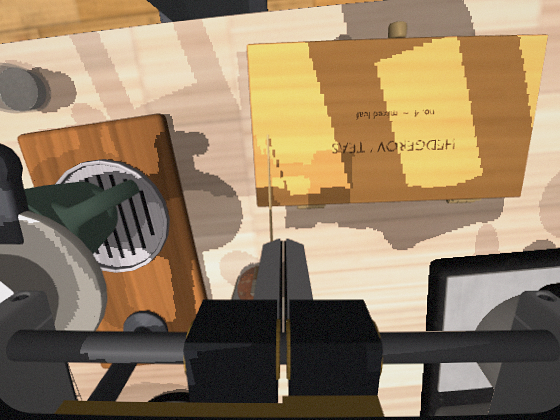

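```bash
for i in 1 2; do python3 -m handwheel '[[-0.05,-0.15,0,0,1],[-0.1,-0.3,0,0,1],[-0.1,-0.3,0,0,1]]' | egrep "time|ee_pos|contact"; done;  python3 - <<'E'
from h import *
for P in ([.481,.18,.25],[.4245,.04,.25],[.4245,.04,.183]): print(rel(P,1.477))
E
```

```text
time_s: 5.93
ee_pos: [0.4893, 0.1904, 0.143]
contact_force: [0.0, 0.4, 0.0]
time_s: 6.18
ee_pos: [0.4816, 0.1886, 0.143]
contact_force: [0.5, -0.9, 0.2]
[-0.346  0.007 -4.279  0.023]
[-6.129 -1.733 -4.279  0.023]
[-6.129 -1.733 -1.599  0.023]
```

```bash
python3 -m handwheel '[[0,0,-1.4,0,0],[0,0,-2.8,0,-1],[-0.3,0,-4.2,0,-1],[-1.9,-0.5,-4.2,0,-1],[-3.3,-0.9,-4.2,0,-1],[-4.7,-1.3,-4.2,0,-1],[-6.13,-1.73,-4.2,0,-1],[-6.13,-1.73,-4.2,0,-1]]'
python3 - <<'E'
from h import *
stt()
for P in ([.4245,.04,.25],[.4245,.04,.182]): print(rel(P,1.48))
c=cam("wrist"); im,d=env.grab_frame("wrist"); cv2.imwrite("pics/wrist4.png",im)
E
```

```text
time_s: 6.85
ee_pos: [0.4237, 0.0356, 0.2487]
tool_rot: [3.14, 0.003, 1.473]
contact_force: [0.3, -0.1, -0.4]
gripper_width: 0.0504
t 6.85 tcp [0.4237 0.0356 0.2487] rpy [3.1404e+00 3.0000e-03 1.4726e+00] F [ 0.3 -0.1 -0.4] w 0.0504 J [-0.05 -0.2   1.56 -0.    1.78 -1.52]
[ 0.179  0.016 -0.053 -0.071]
[ 0.179  0.016  2.667 -0.071]
```

View pics/wrist4.png

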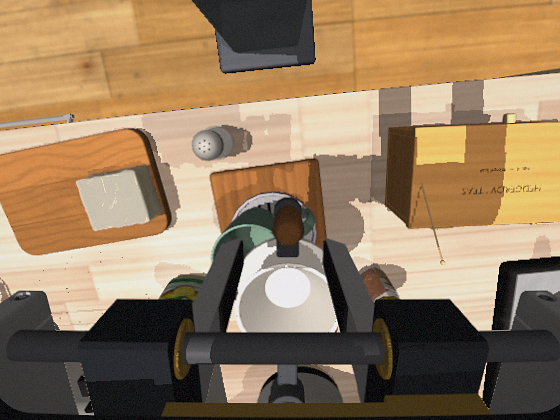

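```bash
python3 -m handwheel '[[0.15,0,0.5,0,-0.5],[0.15,0,1.3,0,-0.5],[0.15,0,2.1,0,-0.5],[0.15,0,2.66,0,-0.5],[0.15,0,2.66,0,-0.5]]'; python3 -c "
from h import *
stt()"
```

```text
time_s: 7.32
ee_pos: [0.4235, 0.0456, 0.1767]
tool_rot: [-3.133, -0.0, 1.482]
contact_force: [-0.7, 0.4, 0.1]
gripper_width: 0.0707
t 7.32 tcp [0.4235 0.0456 0.1767] rpy [-3.1333e+00 -1.0000e-04  1.4819e+00] F [-0.7  0.4  0.1] w 0.0707 J [-0.03 -0.18  1.68  0.    1.65 -1.51]
```

```bash
python3 -m handwheel '[[0,0,0,0,1],[0,0,0,0,1],[0,0,0,0,1],[0,0,0,0,1],[0,0,0,0,1],[0,0,0,0,1]]' 12
python3 - <<'E'
from h import *
stt()
p=env.state()["ee_pos"]; y=env.state()["tool_rot"][2]
h=np.array([.6387,.0205]); k=p[:2]; r=np.hypot(*(k-h)); phi=np.arctan2(k[1]-h[1],h[0]-k[0]); print("R",r,"phi",phi,"joint",-(phi+.037))
import sys
# rows every ~.12rad
ph=phi
R0=Ro.from_euler("xyz",[np.pi,0,y]).as_matrix()
for a in np.arange(phi+.09,1.18,.09):
    q=h+r*np.array([-np.cos(a),np.sin(a)]); d=R0.T@(np.r_[q,p[2]]-p)/.025
    print(round(a,3),d.round(2),round((a-phi)/np.radians(6),2))
E
```

```text
time_s: 7.82
ee_pos: [0.426, 0.0439, 0.1821]
tool_rot: [3.14, -0.0, 1.479]
contact_force: [-0.5, -0.5, -0.2]
gripper_width: 0.0339
t 7.82 tcp [0.426  0.0439 0.1821] rpy [ 3.1403 -0.      1.4793] F [-0.5 -0.5 -0.2] w 0.0339 J [-0.03 -0.18  1.68 -0.    1.65 -1.51]
R 0.21397877191895132 phi 0.10945310013486846 joint -0.14645310013486845
0.199 [0.77 0.05 0.  ] 0.86
0.289 [1.53 0.17 0.  ] 1.72
0.379 [2.28 0.35 0.  ] 2.58
0.469 [3.  0.6 0. ] 3.44
0.559 [3.71 0.92 0.  ] 4.3
0.649 [4.38 1.3  0.  ] 5.16
0.739 [5.01 1.73 0.  ] 6.02
0.829 [5.6  2.23 0.  ] 6.88
0.919 [6.15 2.77 0.  ] 7.73
1.009 [6.65 3.36 0.  ] 8.59
1.099 [7.09 3.99 0.  ] 9.45
```

```bash
python3 -m handwheel '[[-0.1,0,0,0,1],[-0.1,0,0,0,1],[-0.1,0,0,0,1],[-0.1,0,0,0,1],[-0.1,0,0,0,1]]' 12; python3 -m handwheel '[[0,0,0,0,1],[0,0,0,0,1]]' 12
```

```text
time_s: 8.23
ee_pos: [0.4256, 0.0412, 0.1818]
tool_rot: [3.141, 0.0, 1.479]
contact_force: [-0.0, -0.5, 1.4]
gripper_width: 0.024
time_s: 8.4
ee_pos: [0.4256, 0.0413, 0.1818]
tool_rot: [3.141, 0.0, 1.479]
contact_force: [0.7, 0.3, 3.1]
gripper_width: 0.024
```

```bash
cat > sw.py <<'E'
from h import *
import sys
s=env.state(); p=s["ee_pos"]; y=s["tool_rot"][2]; h=np.array([.6387,.0205]); k=p[:2]; r=np.hypot(*(k-h)); phi=np.arctan2(k[1]-h[1],h[0]-k[0])
print("R",r.round(4),"phi",phi.round(3),"joint",-(phi+.037).round(3), "yaw err", (y-(np.pi/2-phi)).round(3)); stt()
end=float(sys.argv[1]); n=int(sys.argv[2]); r=.2145
R0=Ro.from_euler("xyz",[np.pi,0,y]).as_matrix()
for a in np.linspace(phi,end,n+1)[1:]:
    q=h+r*np.array([-np.cos(a),np.sin(a)]); d=R0.T@(np.r_[q,p[2]]-p)/.025
    print(round(a,3),d.round(2),round((a-(np.pi/2-y))/np.radians(6),2))
E
python3 sw.py .6 8
```

```text
R 0.2141 phi 0.097 joint -0.134 yaw err 0.006
t 8.4 tcp [0.4256 0.0413 0.1818] rpy [3.1408e+00 1.0000e-04 1.4793e+00] F [0.7 0.3 3.1] w 0.024 J [-0.04 -0.18  1.68 -0.    1.65 -1.52]
0.16 [0.54 0.   0.  ] 0.66
0.223 [1.07 0.06 0.  ] 1.26
0.286 [1.61 0.15 0.  ] 1.86
0.349 [2.13 0.27 0.  ] 2.46
0.412 [2.65 0.42 0.  ] 3.06
0.474 [3.15 0.61 0.  ] 3.66
0.537 [3.65 0.82 0.  ] 4.26
0.6 [4.13 1.07 0.  ] 4.86
```

```bash
python3 -m handwheel '[[0.3,0,0,0.4,1],[0.8,0.03,0,1.0,1],[1.3,0.1,0,1.6,1],[1.8,0.2,0,2.1,1],[2.3,0.32,0,2.65,1],[2.8,0.48,0,3.2,1],[3.25,0.66,0,3.8,1],[3.65,0.82,0,4.26,1]]'; python3 sw.py 1.05 8
```

```text
time_s: 9.07
ee_pos: [0.4557, 0.1306, 0.1818]
tool_rot: [3.138, -0.001, 1.031]
contact_force: [4.4, -2.8, 1.6]
gripper_width: 0.0239
R 0.2135 phi 0.541 joint -0.578 yaw err 0.001
t 9.07 tcp [0.4557 0.1306 0.1818] rpy [ 3.1380e+00 -7.0000e-04  1.0306e+00] F [ 4.4 -2.8  1.6] w 0.0239 J [ 0.16 -0.08  1.58 -0.    1.63 -0.87]
0.605 [ 0.55 -0.02 -0.  ] 0.62
0.669 [1.09 0.03 0.  ] 1.23
0.732 [1.63 0.12 0.  ] 1.83
0.796 [2.16 0.24 0.  ] 2.44
0.859 [2.68 0.39 0.  ] 3.05
0.923 [3.19 0.58 0.  ] 3.65
0.986 [3.69 0.8  0.  ] 4.26
1.05 [4.18 1.05 0.  ] 4.87
```

```bash
python3 -m handwheel '[[0.4,0,0,0.45,1],[0.8,0.02,0,0.9,1],[1.2,0.05,0,1.35,1],[1.6,0.12,0,1.8,1],[1.9,0.18,0,2.15,1],[2.16,0.24,0,2.44,1]]'; python3 -m handwheel '[[0.4,0.02,0,0.45,1],[0.6,0.04,0,0.67,1]]';python3 sw.py 1.22 8
```

```text
time_s: 9.57
ee_pos: [0.4892, 0.1726, 0.1818]
tool_rot: [3.136, -0.001, 0.775]
contact_force: [3.7, -4.6, 0.2]
gripper_width: 0.0242
time_s: 9.73
ee_pos: [0.5004, 0.1829, 0.1819]
tool_rot: [3.138, -0.001, 0.705]
contact_force: [2.9, -4.0, 2.2]
gripper_width: 0.0239
R 0.2133 phi 0.865 joint -0.902 yaw err -0.0
t 9.73 tcp [0.5004 0.1829 0.1819] rpy [ 3.1376e+00 -1.4000e-03  7.0520e-01] F [ 2.9 -4.   2.2] w 0.0239 J [ 0.25  0.05  1.45 -0.    1.63 -0.46]
0.91 [ 0.38 -0.04 -0.  ] 0.42
0.954 [ 0.76 -0.01 -0.  ] 0.84
0.998 [1.14 0.03 0.  ] 1.27
1.043 [1.51 0.09 0.  ] 1.69
1.087 [1.89 0.16 0.  ] 2.11
1.131 [2.26 0.25 0.  ] 2.54
1.176 [2.62 0.36 0.  ] 2.96
1.22 [2.98 0.49 0.  ] 3.38
```

Past the tag without any force. On to about −1.25 rad.

```bash
python3 -m handwheel '[[0.5,0,0,0.5,1],[1.0,0.03,0,1.1,1],[1.5,0.09,0,1.69,1],[1.9,0.16,0,2.1,1],[2.26,0.25,0,2.54,1],[2.62,0.36,0,2.96,1],[2.98,0.49,0,3.38,1],[2.98,0.49,0,3.38,1]]'; python3 sw.py 1.22 1; python3 -m handwheel '[[0,0,0,0,0],[0,0,0,0,-0.5],[0,0,0,0,-0.5],[0,0,0,0,-0.5],[0,0,-1,0,-0.5],[0,0,-2,0,-0.5],[0,0,-3.5,0,-0.5],[0,0,-5,0,-0.5]]'
python3 - <<'E'
from h import *
stt()
for n in ("wrist","side"):
    c=cam(n); im,d=env.grab_frame(n); cv2.imwrite(f"pics/{n}5.png",im); np.savez(f"pics/{n}5.npz",im=im,d=d,K=c[0],k1=c[1],R=c[2],t=c[3])
E
```

```text
time_s: 10.4
ee_pos: [0.5655, 0.2211, 0.1818]
tool_rot: [3.137, -0.002, 0.351]
contact_force: [1.8, -4.9, 3.4]
gripper_width: 0.0238
R 0.2135 phi 1.221 joint -1.258 yaw err 0.001
t 10.4 tcp [0.5655 0.2211 0.1818] rpy [ 3.1374e+00 -2.2000e-03  3.5060e-01] F [ 1.8 -4.9  3.4] w 0.0238 J [ 0.28  0.22  1.27 -0.    1.65 -0.07]
1.22 [-0.01 -0.04 -0.  ] -0.0
time_s: 11.07
ee_pos: [0.5618, 0.2227, 0.3063]
tool_rot: [-3.141, 0.004, 0.354]
contact_force: [0.4, 0.1, 1.1]
gripper_width: 0.0701
t 11.07 tcp [0.5618 0.2227 0.3063] rpy [-3.141   0.0036  0.3542] F [0.4 0.1 1.1] w 0.0701 J [ 0.28  0.22  1.02  0.    1.9  -0.07]
```

View pics/wrist5.png

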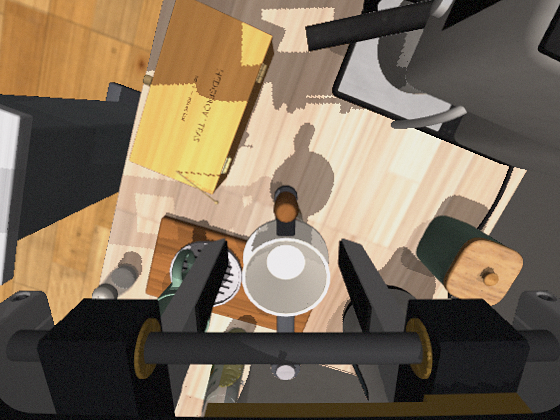

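View pics/side5.png

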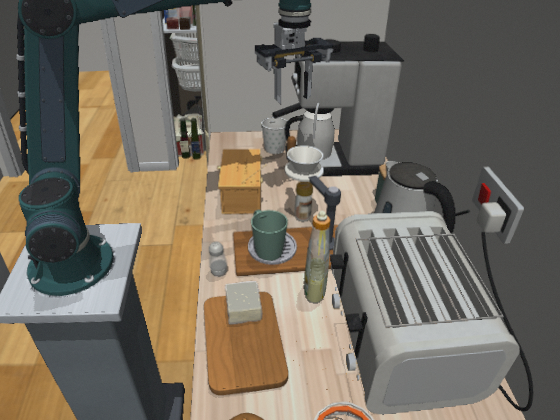

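Run:
```python
from h import *
from scipy.optimize import least_squares
n="top"; c=cam(n); im,d=env.grab_frame(n); cv2.imwrite(f"pics/{n}5.png",im); np.savez(f"pics/{n}5.npz",im=im,d=d,K=c[0],k1=c[1],R=c[2],t=c[3])
cv2.imwrite("pics/top5c.png",cv2.resize(im[190:310,220:380],(800,600),interpolation=cv2.INTER_CUBIC))
s=cv2.imread("pics/side5.png");cv2.imwrite("pics/side5c.png",cv2.resize(s[195:285,220:340],(800,600),interpolation=cv2.INTER_CUBIC))
for n in("top","side"):
    W=cloud(f"pics/{n}5.npz"); q=box(W,(.42,.56),(-.08,.05),(.116,.126))
    r=least_squares(lambda p:np.hypot(q[:,0]-p[0],q[:,1]-p[1])-.0415,[.5,-.01],loss="soft_l1",f_scale=.002);print(n,"mug c",len(q),r.x,np.std(r.fun))
    q=box(W,(.42,.56),(-.1,.1),(.07,.113)); dd=q[:,:2]-r.x; rr=np.hypot(*dd.T); h=q[(rr>.055)&(rr<.095)]; print("handle",len(h),np.median(h,0) if len(h) else "", np.degrees(np.arctan2(*(np.median(h[:,:2],0)-r.x)[::-1])) if len(h) else "")
```

```text
top mug c 0 [ 0.5  -0.01] nan
handle 110 [0.46344179 0.05890035 0.10250255] 117.95021268321214
side mug c 146 [ 0.49104882 -0.00996877] 0.0013276193036853743
handle 22 [0.46420891 0.05092569 0.10574638] 113.7860229818577
  ret = _var(a, axis=axis, dtype=dtype, out=out, ddof=ddof,
  arrmean = um.true_divide(arrmean, div, out=arrmean,
  ret = ret.dtype.type(ret / rcount)
```

View pics/top5c.png

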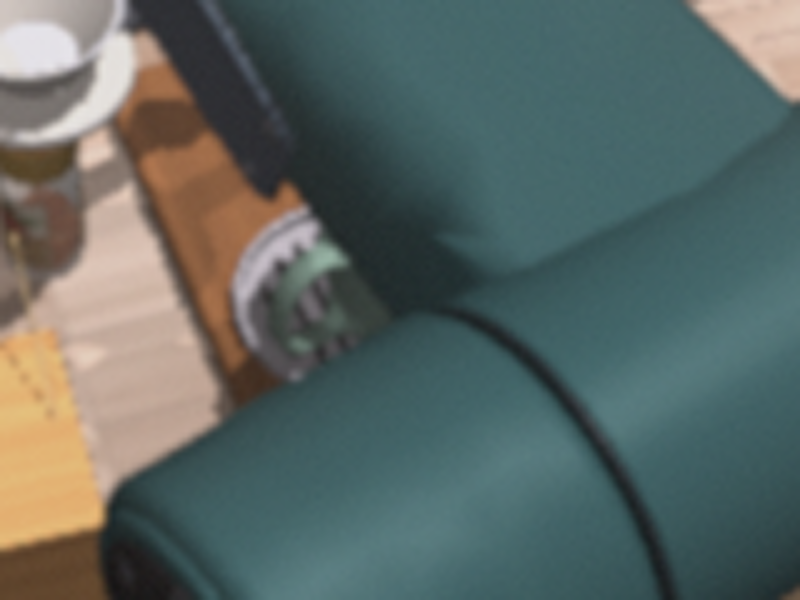

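View pics/side5c.png

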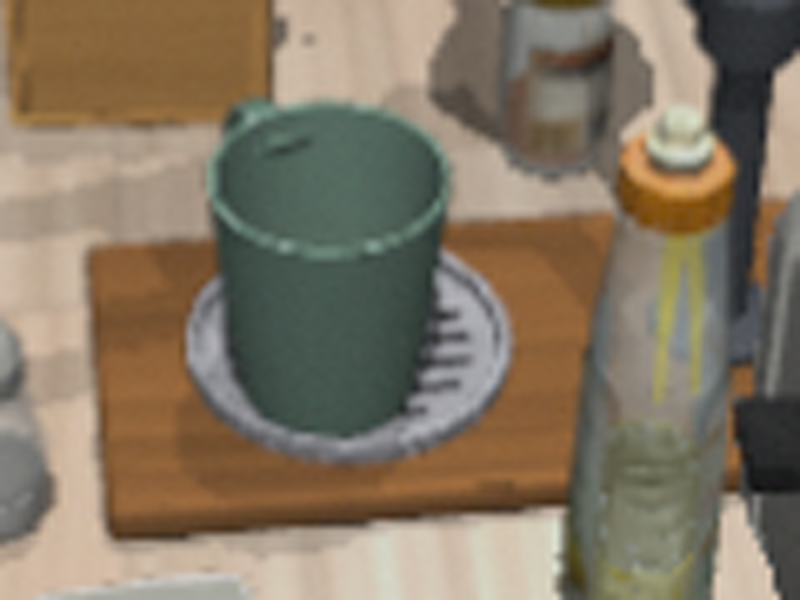

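```bash
python3 -c "
from h import *
print(rel([.4615,.0592,.25],.40))"
```

```text
[-6.118  4.737  2.451 -0.437]
```

```bash
python3 -m handwheel '[[-1.2,0.95,0,0,-0.5],[-2.4,1.9,0,0,-0.5],[-3.6,2.8,0.5,-0.2,-0.5],[-4.8,3.7,1,-0.4,-0.5],[-6.12,4.74,1.8,-0.44,-0.5],[-6.12,4.74,2.2,-0.44,-0.5],[-6.12,4.74,2.2,-0.44,-0.5]]'
python3 - <<'E'
from h import *
stt()
for n in ("wrist",):
    c=cam(n); im,d=env.grab_frame(n); cv2.imwrite(f"pics/{n}6.png",im); np.savez(f"pics/{n}6.npz",im=im,d=d,K=c[0],k1=c[1],R=c[2],t=c[3])
E
```

```text
time_s: 11.8
ee_pos: [0.4571, 0.0571, 0.2469]
tool_rot: [-3.139, 0.007, 0.397]
contact_force: [0.1, 0.3, -0.6]
gripper_width: 0.0704
t 11.8 tcp [0.4571 0.0571 0.2469] rpy [-3.1387  0.0074  0.3968] F [ 0.1  0.3 -0.6] w 0.0704 J [ 0.   -0.11  1.49 -0.    1.77 -0.4 ]
```

View pics/wrist6.png

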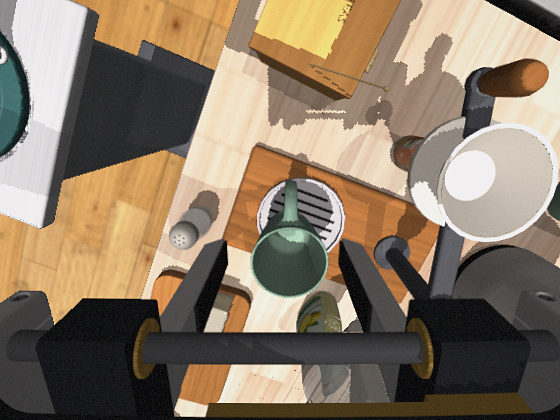

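Run:
```python
from h import *
from scipy.optimize import least_squares
im=cv2.imread("pics/wrist6.png");cv2.imwrite("pics/w6c.png",cv2.resize(im[160:310,200:400],(800,600),interpolation=cv2.INTER_CUBIC))
W=cloud("pics/wrist6.npz"); q=box(W,(.42,.56),(-.08,.05),(.116,.126))
r=least_squares(lambda p:np.hypot(q[:,0]-p[0],q[:,1]-p[1])-.0415,[.5,-.01],loss="soft_l1",f_scale=.002);print("mug c",len(q),r.x,np.std(r.fun))
q=box(W,(.42,.56),(-.1,.1),(.07,.125)); dd=q[:,:2]-r.x; rr=np.hypot(*dd.T); h=q[(rr>.050)&(rr<.09)]
m=np.median(h,0);print(len(h),h.min(0),h.max(0),m,np.degrees(np.arctan2(m[1]-r.x[1],m[0]-r.x[0])))
for a,b in((.05,.055),(.055,.06),(.06,.065),(.065,.07),(.07,.075),(.075,.08),(.08,.085)):
    k=q[(rr>a)&(rr<b)]
    if len(k): 
        m=k.mean(0); print(a,len(k),m.round(4),k[:,2].max().round(3),np.degrees(np.arctan2(m[1]-r.x[1],m[0]-r.x[0])).round(1))
c=camf("pics/wrist6.npz")
```

```text
mug c 791 [ 0.48982867 -0.00635859] 0.0009394876862176572
446 [0.45505613 0.0374571  0.07000224] [0.47853414 0.07075905 0.11097251] [0.46509928 0.05710252 0.10512729] 111.28976538047827
0.05 59 [0.4707 0.0425 0.1089] 0.111 111.4
0.055 60 [0.4685 0.047  0.109 ] 0.111 111.8
0.06 61 [0.467  0.0517 0.1079] 0.11 111.5
0.065 67 [0.4652 0.0562 0.1056] 0.109 111.5
0.07 72 [0.4636 0.0611 0.1009] 0.106 111.3
0.075 85 [0.462  0.0659 0.0913] 0.099 111.1
0.08 42 [0.4601 0.0687 0.0789] 0.087 111.6
```

View pics/w6c.png

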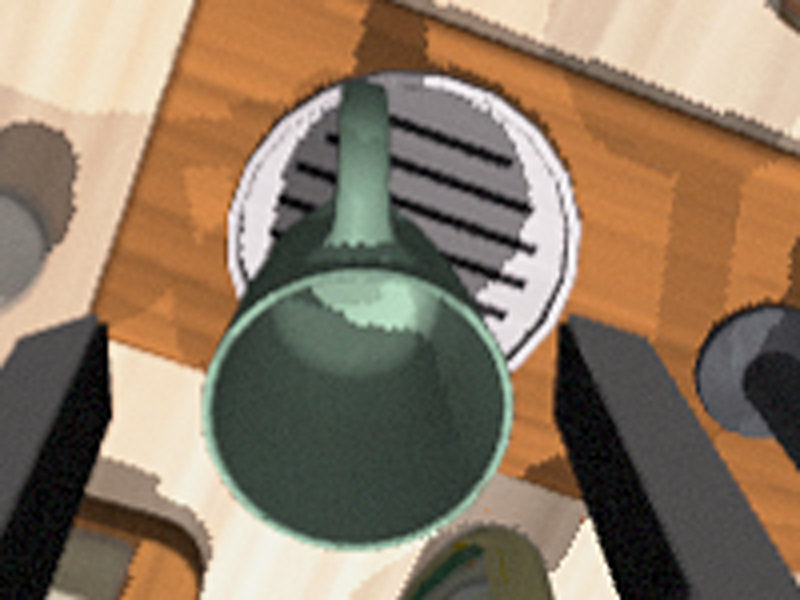

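```bash
python3 -c "
from h import *
print(rel([.4632,.0616,.20],.3735),rel([.4632,.0616,.064],.3735))"
```

```text
[ 0.225 -0.059  1.948  0.236] [ 0.225 -0.059  7.388  0.236]
```

```bash
python3 -m handwheel '[[0.1,0,1,0.2,-0.4],[0.2,-0.05,2.2,0.24,-0.4],[0.2,-0.05,3.2,0.24,-0.4],[0.2,-0.05,3.8,0.24,-0.4],[0.2,-0.05,3.8,0.24,-0.4],[0.2,-0.05,3.8,0.24,-0.4]]';python3 -c "
from h import *
stt();print(rel([.4632,.0616,.064],.3735))"
```

```text
time_s: 12.35
ee_pos: [0.4646, 0.0625, 0.1561]
tool_rot: [-3.141, 0.001, 0.376]
contact_force: [-0.1, -0.4, 1.5]
gripper_width: 0.066
t 12.35 tcp [0.4646 0.0625 0.1561] rpy [-3.1407e+00  1.5000e-03  3.7610e-01] F [-0.1 -0.4  1.5] w 0.066 J [ 0.01 -0.08  1.63  0.    1.59 -0.36]
[-0.066  0.013  3.683  0.025]
```

```bash
python3 -m handwheel '[[-0.07,0,0.9,0,-0.4],[-0.07,0,1.8,0,-0.3],[-0.07,0,2.7,0,-0.3],[-0.07,0,3.3,0,-0.3],[-0.07,0,3.65,0,-0.3],[-0.07,0,3.65,0,-0.3],[-0.07,0,3.65,0,-0.3]]'; python3 -m handwheel '[[0,0,0,0,0.2],[0,0,0,0,0.4],[0,0,0,0,1],[0,0,0,0,1],[0,0,0,0,1],[0,0,0,0,1],[0,0,0,0,1],[0,0,0,0,1]]' 15
python3 - <<'E'
from h import *
stt()
n="wrist"; im,d=env.grab_frame(n); cv2.imwrite(f"pics/{n}7.png",im)
E
```

```text
time_s: 12.93
ee_pos: [0.4641, 0.0612, 0.0666]
tool_rot: [3.141, -0.002, 0.375]
contact_force: [0.1, -0.1, -0.4]
gripper_width: 0.0612
time_s: 13.6
ee_pos: [0.4631, 0.0609, 0.0652]
tool_rot: [3.141, -0.0, 0.375]
contact_force: [1.2, 0.2, -0.1]
gripper_width: 0.0132
t 13.6 tcp [0.4631 0.0609 0.0652] rpy [ 3.1414e+00 -4.0000e-04  3.7470e-01] F [ 1.2  0.2 -0.1] w 0.0132 J [ 0.01 -0.03  1.77 -0.    1.4  -0.37]
```

View pics/wrist7.png

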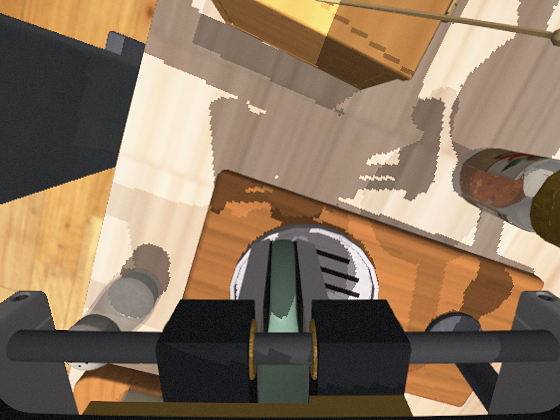

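```bash
python3 -m handwheel '[[0,0,0,0,1],[0,0,0,0,1],[0,0,0,0,1],[0,0,-0.15,0,1],[0,0,-0.3,0,1],[0,0,-0.5,0,1],[0,0,-0.7,0,1],[0,0,-0.7,0,1]]' 55
python3 - <<'E'
from h import *
stt()
n="side"; im,d=env.grab_frame(n); cv2.imwrite(f"pics/side8.png",im[150:300,180:380].repeat(4,0).repeat(4,1))
E
```

```text
time_s: 14.32
ee_pos: [0.4636, 0.061, 0.0841]
tool_rot: [3.141, -0.002, 0.375]
contact_force: [0.7, 0.0, -2.0]
gripper_width: 0.0129
t 14.32 tcp [0.4636 0.061  0.0841] rpy [ 3.1408e+00 -2.0000e-03  3.7460e-01] F [ 0.7  0.  -2. ] w 0.0129 J [ 0.01 -0.04  1.75 -0.    1.43 -0.37]
```

View pics/side8.png

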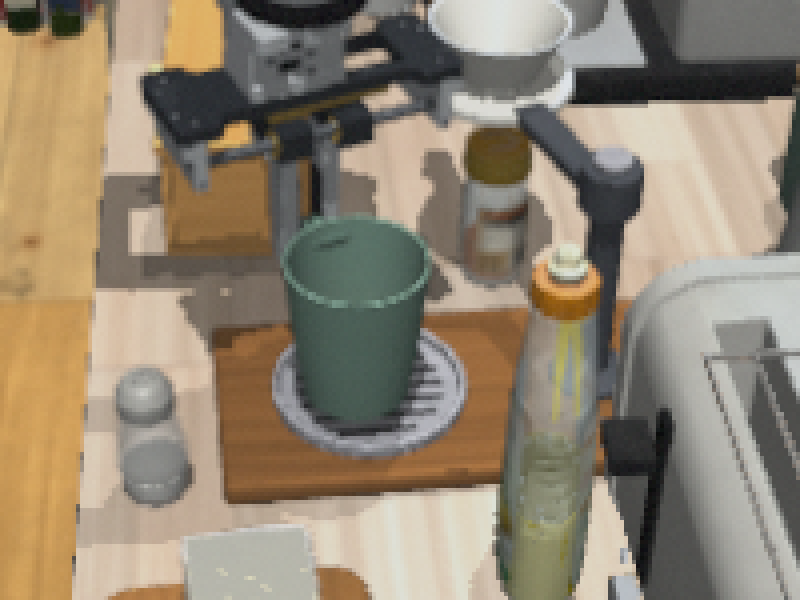

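```bash
python3 -m handwheel '[[0,0,-0.3,0,1],[0,0,-0.8,0,1],[0,0,-1.4,0,1],[0,0,-2,0,1],[0,0,-2.6,0,1],[0,0,-3.0,0,1],[0,0,-3.2,0,1],[0,0,-3.2,0,1]]' 55
python3 - <<'E'
from h import *
stt()
# place: handle dir 165deg, axis (.43,-.302)
a=np.radians(165); ax=np.array([.43,-.302]); g=ax+.073*np.array([np.cos(a),np.sin(a)]); y=a-np.pi/2
print(g,y,rel([*g,.165],y))
W=cloud("pics/wrist1.npz"); q=box(W,(.3,.55),(-.42,-.1),(.012,.027)); print(cv2.minAreaRect(q[:,:2].astype(np.float32)))
q=box(W,(.36,.49),(-.25,-.11),(.056,.07)); print(cv2.minAreaRect(q[:,:2].astype(np.float32)))
W=cloud("pics/side5.npz"); q=box(W,(.3,.55),(-.42,-.1),(.012,.027)); print(cv2.minAreaRect(q[:,:2].astype(np.float32)))
E
```

```text
time_s: 15.03
ee_pos: [0.4637, 0.0609, 0.1642]
tool_rot: [3.141, -0.002, 0.375]
contact_force: [0.2, 0.3, -2.8]
gripper_width: 0.013
t 15.03 tcp [0.4637 0.0609 0.1642] rpy [ 3.1406e+00 -2.5000e-03  3.7460e-01] F [ 0.2  0.3 -2.8] w 0.013 J [ 0.01 -0.09  1.63 -0.    1.6  -0.37]
[ 0.35948741 -0.28310621] 1.308996938995747 [-8.913 11.283 -0.034 -8.923]
((0.41983169317245483, -0.24983960390090942), (0.1505029946565628, 0.23173268139362335), 4.745727062225342)
((0.4235132038593292, -0.17686447501182556), (0.06989209353923798, 0.07922959327697754), 5.478889465332031)
((0.42080581188201904, -0.25332584977149963), (0.15018399059772491, 0.2318906933069229), 4.7523603439331055)
```

```bash
cat > pl.py <<'E'
from h import *
import sys
stt()
a=np.radians(165); ax=np.array([.427,-.295]); g=ax+.073*np.array([np.cos(a),np.sin(a)]); y=a-np.pi/2
print(g,rel([*g,float(sys.argv[1])],y))
E
python3 pl.py .165
```

```text
t 15.03 tcp [0.4637 0.0609 0.1642] rpy [ 3.1406e+00 -2.5000e-03  3.7460e-01] F [ 0.2  0.3 -2.8] w 0.013 J [ 0.01 -0.09  1.63 -0.    1.6  -0.37]
[ 0.35648741 -0.27610621] [-8.922 10.979 -0.034 -8.923]
```

```bash
python3 -m handwheel '[[-0.15,0.18,0,0,1],[-0.45,0.55,0,-0.2,1],[-0.9,1.1,0,-0.6,1],[-1.4,1.72,0,-1.1,1],[-1.9,2.34,0,-1.6,1],[-2.4,2.95,0,-2.1,1],[-2.9,3.57,0,-2.6,1],[-3.4,4.18,0,-3.1,1]]' 55; python3 pl.py .165
```

```text
time_s: 15.7
ee_pos: [0.4205, -0.0684, 0.1612]
tool_rot: [-3.139, 0.002, 0.702]
contact_force: [0.3, -0.3, -2.4]
gripper_width: 0.0133
t 15.7 tcp [ 0.4205 -0.0684  0.1612] rpy [-3.1393e+00  2.1000e-03  7.0170e-01] F [ 0.3 -0.3 -2.4] w 0.0133 J [-0.29 -0.18  1.71 -0.    1.61 -1.  ]
[ 0.35648741 -0.27610621] [-7.319  4.693 -0.152 -5.799]
```

```bash
python3 -m handwheel '[[-0.8,0.5,-0.1,-0.55,1],[-1.6,1.02,-0.15,-1.1,1],[-2.4,1.54,-0.15,-1.7,1],[-3.2,2.05,-0.15,-2.3,1],[-4.0,2.56,-0.15,-2.9,1],[-4.7,3.0,-0.15,-3.5,1],[-5.3,3.4,-0.15,-4.1,1],[-5.8,3.7,-0.15,-4.6,1]]' 55; python3 pl.py .12
```

```text
time_s: 16.37
ee_pos: [0.3688, -0.2327, 0.1649]
tool_rot: [-3.138, 0.0, 1.182]
contact_force: [1.1, 0.6, -2.1]
gripper_width: 0.0132
t 16.37 tcp [ 0.3688 -0.2327  0.1649] rpy [-3.1383e+00  2.0000e-04  1.1825e+00] F [ 1.1  0.6 -2.1] w 0.0132 J [-0.69 -0.16  1.69 -0.    1.61 -1.87]
[ 0.35648741 -0.27610621] [-1.794  0.201  1.796 -1.208]
```

```bash
python3 -m handwheel '[[-0.6,0.08,0,-0.4,1],[-1.1,0.13,0,-0.8,1],[-1.5,0.17,0,-1.1,1],[-1.75,0.2,0,-1.2,1],[-1.75,0.2,0.4,-1.2,1],[-1.75,0.2,0.9,-1.2,1],[-1.75,0.2,1.4,-1.2,1],[-1.75,0.2,1.6,-1.2,1]]' 55; python3 -m handwheel '[[0,0,0.1,0,1],[0,0,0.1,0,1]]'; python3 pl.py .066;  python3 - <<'E'
from h import *
n="side"; c=cam(n); im,d=env.grab_frame(n); np.savez("pics/side9.npz",im=im,d=d,K=c[0],k1=c[1],R=c[2],t=c[3]); cv2.imwrite(f"pics/side9.png",im[240:390,160:360].repeat(4,0).repeat(4,1))
E
```

```text
time_s: 17.03
ee_pos: [0.3572, -0.2722, 0.1232]
tool_rot: [-3.137, -0.003, 1.306]
contact_force: [-0.8, 0.3, -4.0]
gripper_width: 0.0133
time_s: 17.2
ee_pos: [0.3582, -0.2731, 0.1229]
tool_rot: [-3.14, -0.001, 1.307]
contact_force: [0.7, 0.8, -3.1]
gripper_width: 0.0133
t 17.2 tcp [ 0.3582 -0.2731  0.1229] rpy [-3.1397e+00 -1.0000e-03  1.3069e+00] F [ 0.7  0.8 -3.1] w 0.0133 J [-0.78 -0.1   1.72 -0.    1.52 -2.08]
[ 0.35648741 -0.27610621] [-0.133 -0.034  2.275 -0.02 ]
```

View pics/side9.png

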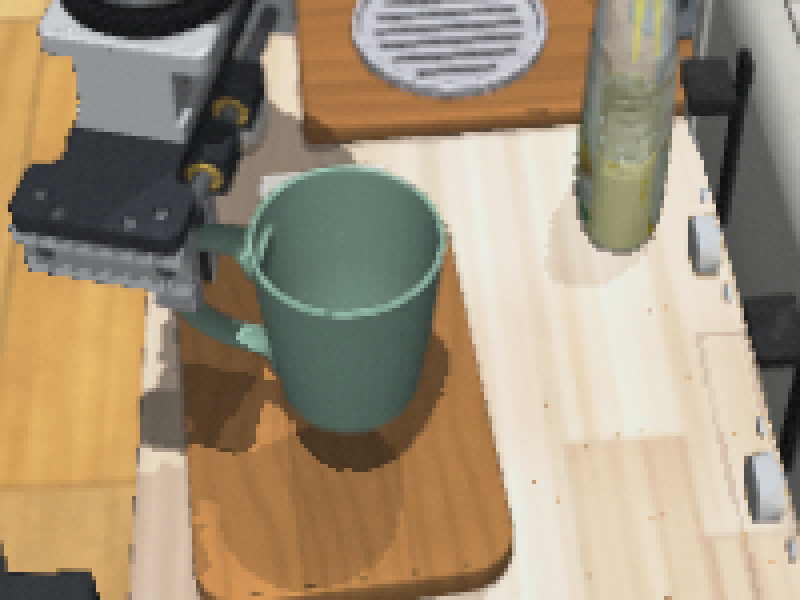

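```bash
python3 -m handwheel '[[-0.05,0,0.3,0,1],[-0.1,0,0.7,0,1],[-0.13,0,1.1,0,1],[-0.13,0,1.45,0,1],[-0.13,0,1.7,0,1],[-0.13,0,1.9,0,1],[-0.13,0,2.0,0,1],[-0.13,0,2.0,0,1]]' 55; for i in 1 2 3; do python3 -m handwheel '[[0,0,0.04,0,1],[0,0,0.08,0,1],[0,0,0.08,0,1]]' | egrep "ee_p|contact"; done
```

```text
time_s: 17.92
ee_pos: [0.3574, -0.2767, 0.0732]
tool_rot: [-3.14, -0.001, 1.307]
contact_force: [-0.3, -0.2, -3.2]
gripper_width: 0.0132
ee_pos: [0.3579, -0.2772, 0.0723]
contact_force: [-0.3, -0.6, -3.1]
ee_pos: [0.3577, -0.277, 0.0699]
contact_force: [0.1, 0.4, -3.6]
ee_pos: [0.3577, -0.2769, 0.0677]
contact_force: [-0.5, 0.3, -3.1]
```

```bash
for i in 1 2 3; do python3 -m handwheel '[[0,0,0.02,0,1],[0,0,0.04,0,1],[0,0,0.04,0,1]]' | egrep "ee_p|contact"; done
```

```text
ee_pos: [0.3577, -0.277, 0.0669]
contact_force: [-0.1, -0.3, -3.6]
ee_pos: [0.3577, -0.277, 0.0659]
contact_force: [-0.3, 0.2, -2.3]
ee_pos: [0.3577, -0.2771, 0.0653]
contact_force: [-1.3, 1.1, -2.0]
```

```bash
for i in 1 2; do python3 -m handwheel '[[0,0,0.02,0,1],[0,0,0.03,0,1],[0,0,0.03,0,1]]' | egrep "ee_p|contact"; done
```

```text
ee_pos: [0.3577, -0.2772, 0.0651]
contact_force: [-3.0, 2.0, 5.5]
ee_pos: [0.3577, -0.2772, 0.0651]
contact_force: [-4.2, 3.2, 8.8]
```

Contact with the board. Releasing, after backing off the extra push.

```bash
python3 -m handwheel '[[0,0,-0.03,0,1],[0,0,-0.05,0,1],[0,0,-0.05,0,1]]' 10; python3 -m handwheel '[[0,0,0,0,0.7],[0,0,0,0,0.6],[0,0,0,0,0.5],[0,0,0,0,0.4],[0,0,0,0,0.3],[0,0,0,0,0.2],[0,0,0,0,0.2],[0,0,0,0,0.2]]'; python3 -c "
from h import *
stt()"
```

```text
time_s: 20.17
ee_pos: [0.3579, -0.2771, 0.0649]
tool_rot: [3.141, 0.0, 1.307]
contact_force: [-2.4, 1.7, 3.6]
gripper_width: 0.0138
time_s: 20.83
ee_pos: [0.3578, -0.2771, 0.0647]
tool_rot: [3.142, 0.0, 1.307]
contact_force: [0.1, 0.5, 0.3]
gripper_width: 0.0372
t 20.83 tcp [ 0.3578 -0.2771  0.0647] rpy [3.1415e+00 1.0000e-04 1.3066e+00] F [0.1 0.5 0.3] w 0.0372 J [-0.78 -0.06  1.8  -0.    1.4  -2.09]
```

```bash
python3 -m handwheel '[[0,0,-0.4,0,0.2],[0,0,-1.2,0,0.2],[0,0,-2.4,0,0.2],[0,0,-3.8,0,0],[0,0,-5.2,0,0],[0,0,-6.6,0,-0.3],[0,0,-8,0,-0.3],[0,0,-8.6,0,-0.3]]'
python3 - <<'E'
from h import *
stt()
n="side"; c=cam(n); im,d=env.grab_frame(n); np.savez("pics/side10.npz",im=im,d=d,K=c[0],k1=c[1],R=c[2],t=c[3]); cv2.imwrite(f"pics/side10.png",im[150:390,140:460].repeat(2,0).repeat(2,1))
print(rel([.564,.221,.30],.351))
E
```

```text
time_s: 21.5
ee_pos: [0.3587, -0.278, 0.2863]
tool_rot: [3.133, 0.005, 1.307]
contact_force: [-0.2, -0.4, 0.4]
gripper_width: 0.0605
t 21.5 tcp [ 0.3587 -0.278   0.2863] rpy [3.1333 0.0048 1.3066] F [-0.2 -0.4  0.4] w 0.0605 J [-0.78 -0.14  1.43 -0.    1.84 -2.09]
[21.427  2.687 -0.487  9.125]
```

View pics/side10.png

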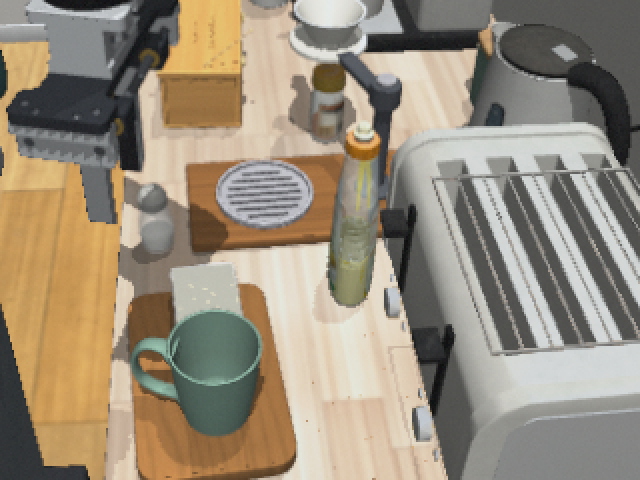

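```bash
python3 -m handwheel '[[0.7,0.1,-0.3,0.3,-0.3],[2.1,0.25,-0.5,1,-0.3],[3.6,0.45,-0.5,1.8,-0.3],[5.1,0.64,-0.5,2.6,-0.3],[6.6,0.83,-0.5,3.4,-0.3],[8.1,1.0,-0.5,4.2,-0.3],[9.6,1.2,-0.5,5,-0.3],[11.1,1.4,-0.5,5.8,-0.3]]'; python3 -c "
from h import *
stt();print(rel([.564,.221,.30],.351))"
```

```text
time_s: 22.22
ee_pos: [0.4639, -0.0164, 0.2918]
tool_rot: [-3.141, 0.0, 0.695]
contact_force: [0.6, -0.7, -0.0]
gripper_width: 0.0613
t 22.22 tcp [ 0.4639 -0.0164  0.2918] rpy [-3.1414e+00  4.0000e-04  6.9510e-01] F [ 0.6 -0.7 -0. ] w 0.0613 J [-0.16 -0.11  1.39 -0.    1.86 -0.85]
[ 9.156 -4.728 -0.328  3.286]
```

```bash
python3 -m handwheel '[[1.4,-0.7,-0.3,0.5,-0.3],[2.8,-1.4,-0.3,1,-0.3],[4.2,-2.1,-0.3,1.5,-0.3],[5.6,-2.9,-0.3,2,-0.3],[7,-3.6,-0.3,2.5,-0.3],[8.4,-4.3,-0.3,3,-0.3],[9.16,-4.73,-0.3,3.29,-0.3],[9.16,-4.73,-0.3,3.29,-0.3]]'
python3 - <<'E'
from h import *
stt();print(rel([.564,.221,.182],.351))
n="wrist"; c=cam(n); im,d=env.grab_frame(n); cv2.imwrite(f"pics/{n}11.png",im); np.savez(f"pics/{n}11.npz",im=im,d=d,K=c[0],k1=c[1],R=c[2],t=c[3])
W=cloud("pics/wrist11.npz"); q=box(W,(.53,.6),(.19,.26),(.209,.22)); print(len(q),q.min(0),q.max(0),(q.min(0)+q.max(0))/2)
E
```

```text
time_s: 22.88
ee_pos: [0.5633, 0.2237, 0.2969]
tool_rot: [-3.14, 0.003, 0.359]
contact_force: [-0.4, -0.7, -0.7]
gripper_width: 0.0608
t 22.88 tcp [0.5633 0.2237 0.2969] rpy [-3.1399  0.0033  0.3592] F [-0.4 -0.7 -0.7] w 0.0608 J [ 0.28  0.22  1.04  0.    1.88 -0.08]
[-0.012  0.111  4.596  0.078]
438 [0.5536879  0.21149545 0.20901351] [0.5755616  0.23249394 0.21665816] [0.56462475 0.22199469 0.21283583]
```

View pics/wrist11.png

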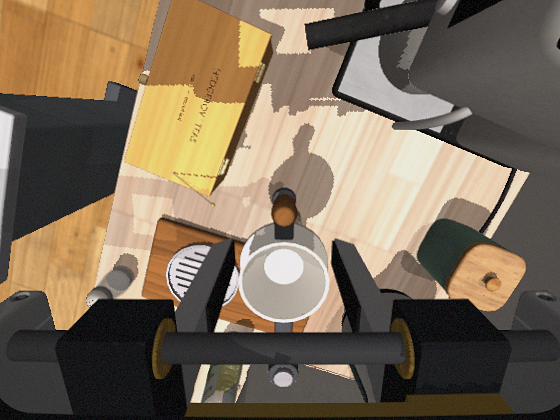

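```bash
python3 -m handwheel '[[0,0.05,1,0.07,-0.3],[0,0.08,2.2,0.07,-0.3],[0,0.08,3.2,0.07,-0.3],[0,0.08,4,0.07,-0.3],[0,0.08,4.6,0.07,-0.3],[0,0.08,4.6,0.07,-0.3],[0,0.08,4.6,0.07,0],[0,0.08,4.6,0.07,0.4]]'; python3 -m handwheel '[[0,0,0,0,1],[0,0,0,0,1],[0,0,0,0,1],[0,0,0,0,1],[0,0,0,0,1],[0,0,0,0,1],[0,0,0,0,1]]' 12; python3 sw.py .7 8
```

```text
time_s: 23.6
ee_pos: [0.5643, 0.217, 0.1863]
tool_rot: [3.141, -0.002, 0.347]
contact_force: [0.0, 0.2, 0.1]
gripper_width: 0.0509
time_s: 24.18
ee_pos: [0.5643, 0.2178, 0.1856]
tool_rot: [3.141, -0.002, 0.347]
contact_force: [0.1, -0.6, 3.1]
gripper_width: 0.0238
R 0.2109 phi 1.21 joint -1.247 yaw err -0.013
t 24.18 tcp [0.5643 0.2178 0.1856] rpy [ 3.1413e+00 -1.7000e-03  3.4740e-01] F [ 0.1 -0.6  3.1] w 0.0238 J [ 0.27  0.21  1.27 -0.    1.66 -0.07]
1.146 [-0.55 -0.12 -0.  ] -0.74
1.083 [-1.09 -0.06 -0.  ] -1.34
1.019 [-1.63  0.03  0.  ] -1.95
0.955 [-2.16  0.16  0.  ] -2.56
0.891 [-2.69  0.32  0.  ] -3.17
0.828 [-3.2   0.52  0.  ] -3.78
0.764 [-3.69  0.74  0.  ] -4.39
0.7 [-4.18  1.    0.  ] -5.0
```

```bash
sed -i 's/r=.2145/r=.2115/' sw.py; python3 sw.py .7 8
```

```text
R 0.2109 phi 1.21 joint -1.247 yaw err -0.013
t 24.18 tcp [0.5643 0.2178 0.1856] rpy [ 3.1413e+00 -1.7000e-03  3.4740e-01] F [ 0.1 -0.6  3.1] w 0.0238 J [ 0.27  0.21  1.27 -0.    1.66 -0.07]
1.146 [-0.54 -0.   -0.  ] -0.74
1.083 [-1.08  0.06  0.  ] -1.34
1.019 [-1.61  0.15  0.  ] -1.95
0.955 [-2.13  0.28  0.  ] -2.56
0.891 [-2.65  0.44  0.  ] -3.17
0.828 [-3.15  0.63  0.  ] -3.78
0.764 [-3.64  0.85  0.  ] -4.39
0.7 [-4.12  1.11  0.  ] -5.0
```

```bash
python3 -m handwheel '[[-0.3,0,0,-0.4,1],[-0.8,0.03,0,-1.0,1],[-1.3,0.1,0,-1.6,1],[-1.8,0.2,0,-2.18,1],[-2.3,0.33,0,-2.76,1],[-2.8,0.49,0,-3.35,1],[-3.25,0.67,0,-3.9,1],[-3.64,0.85,0,-4.39,1]]'; python3 sw.py .25 8
```

```text
time_s: 24.85
ee_pos: [0.4858, 0.1658, 0.1856]
tool_rot: [3.139, -0.001, 0.809]
contact_force: [1.4, -1.8, 2.8]
gripper_width: 0.0238
R 0.2109 phi 0.76 joint -0.797 yaw err -0.002
t 24.85 tcp [0.4858 0.1658 0.1856] rpy [ 3.1388e+00 -1.2000e-03  8.0900e-01] F [ 1.4 -1.8  2.8] w 0.0238 J [ 0.22  0.01  1.49 -0.    1.64 -0.59]
0.696 [-0.54 -0.01 -0.  ] -0.63
0.632 [-1.08  0.05  0.  ] -1.23
0.569 [-1.61  0.13  0.  ] -1.84
0.505 [-2.13  0.25  0.  ] -2.45
0.441 [-2.65  0.41  0.  ] -3.06
0.377 [-3.16  0.59  0.  ] -3.67
0.314 [-3.65  0.81  0.  ] -4.28
0.25 [-4.13  1.06  0.  ] -4.89
```

```bash
python3 -m handwheel '[[-0.4,0,0,-0.45,1],[-0.9,0.03,0,-1.05,1],[-1.4,0.1,0,-1.6,1],[-1.9,0.2,0,-2.18,1],[-2.4,0.33,0,-2.76,1],[-2.9,0.49,0,-3.35,1],[-3.35,0.67,0,-3.9,1],[-3.9,0.93,0,-4.58,1]]'; python3 sw.py -.037 6
```

```text
time_s: 25.52
ee_pos: [0.4357, 0.0797, 0.1856]
tool_rot: [3.138, -0.001, 1.29]
contact_force: [3.2, -1.4, 2.4]
gripper_width: 0.0237
R 0.2115 phi 0.284 joint -0.321 yaw err 0.003
t 25.52 tcp [0.4357 0.0797 0.1856] rpy [ 3.1381e+00 -6.0000e-04  1.2897e+00] F [ 3.2 -1.4  2.4] w 0.0237 J [ 0.05 -0.15  1.64 -0.    1.65 -1.24]
0.23 [-0.45  0.01  0.  ] -0.49
0.177 [-0.9   0.04  0.  ] -1.0
0.123 [-1.35  0.1   0.  ] -1.51
0.07 [-1.8   0.19  0.  ] -2.02
0.016 [-2.24  0.29  0.  ] -2.53
-0.037 [-2.67  0.42  0.  ] -3.04
```

```bash
python3 -m handwheel '[[-0.45,0,0,-0.49,1],[-0.9,0.04,0,-1.0,1],[-1.35,0.1,0,-1.51,1],[-1.8,0.19,0,-2.02,1],[-2.24,0.29,0,-2.53,1],[-2.67,0.42,0,-3.04,1],[-2.67,0.42,0,-3.04,1]]'; python3 sw.py -.037 1; python3 -m handwheel '[[0,0,0,0,0.6],[0,0,0,0,0],[0,0,0,0,-0.3],[0,0,0,0,-0.3],[0,0,-1,0,-0.3],[0,0,-2,0,-0.3],[0,0,-3.2,0,-0.3],[0,0,-4.4,0,-0.3]]'
python3 - <<'E'
from h import *
for n in ("side","wrist"):
    c=cam(n); im,d=env.grab_frame(n); cv2.imwrite(f"pics/{n}12.png",im); np.savez(f"pics/{n}12.npz",im=im,d=d,K=c[0],k1=c[1],R=c[2],t=c[3])
for n in ("side","wrist"):
    W=cloud(f"pics/{n}12.npz")
    for l,b in dict(knob=((.39,.45),(-.03,.06),(.209,.22)),rim=((.44,.56),(-.06,.08),(.197,.209))).items():
        q=box(W,*b); print(n,l,len(q),(np.percentile(q,1,axis=0)+np.percentile(q,99,axis=0))/2)
E
```

```text
time_s: 26.1
ee_pos: [0.4269, 0.0116, 0.1855]
tool_rot: [3.139, 0.002, 1.603]
contact_force: [0.4, -0.6, 4.0]
gripper_width: 0.0237
R 0.212 phi -0.042 joint 0.005 yaw err -0.009
t 26.1 tcp [0.4269 0.0116 0.1855] rpy [3.1395e+00 1.5000e-03 1.6034e+00] F [ 0.4 -0.6  4. ] w 0.0237 J [-0.1  -0.19  1.67 -0.    1.65 -1.71]
-0.037 [0.04 0.02 0.  ] -0.04
time_s: 26.77
ee_pos: [0.4255, 0.0139, 0.2947]
tool_rot: [-3.139, -0.001, 1.606]
contact_force: [1.5, -0.4, 0.7]
gripper_width: 0.061
side knob 45 [0.42530776 0.00969643 0.21248667]
side rim 236 [0.50028946 0.01407788 0.20037829]
wrist knob 431 [0.4235745  0.01329901 0.21297899]
wrist rim 1694 [0.49921343 0.01556136 0.20091467]
```

View pics/wrist12.png

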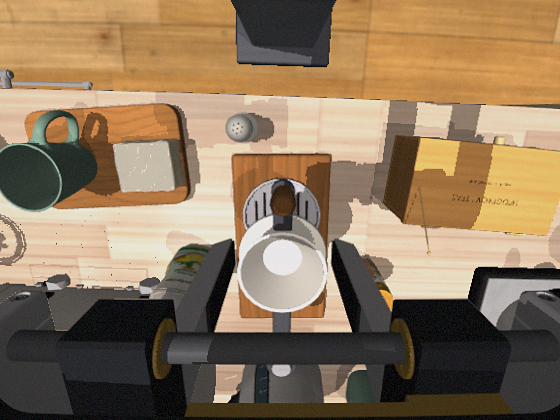

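View pics/side12.png

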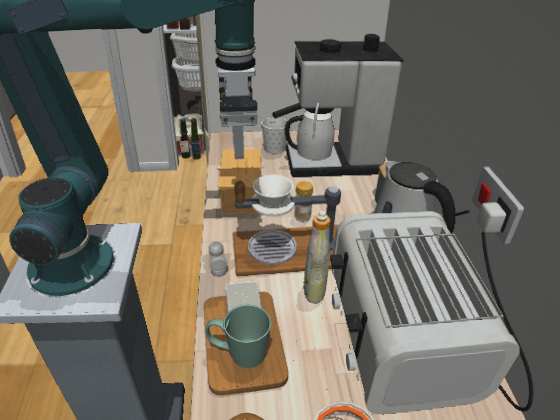

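```bash
python3 -m handwheel '[[0,0,0,0,-0.3],[0,0,0,0,-0.3],[0,0,0,0,-0.3],[0,0,0,0,-0.3]]'; python3 -c "
from plant import env
print(env.hand_in())"
```

```text
time_s: 27.2
ee_pos: [0.4256, 0.0134, 0.2928]
tool_rot: [-3.138, -0.0, 1.605]
contact_force: [0.1, -0.4, -0.8]
gripper_width: 0.0616
the job is handed in; nothing more can be done
None
```

The job is done and handed in at 27.2 s. I swung the dripper left to about −1.25 rad, since the soap bottle blocks the right side. I lifted the mug by its handle, set it down on the free end of the chopping board, then swung the dripper back over the drip tray.

**Last checks:**
- **Dripper:** its rim is centred at (0.499, 0.016) by the wrist camera. The tray centre is (0.499, 0.0155), so they agree within about 1 mm; the side camera agrees within about 2 mm.
- **Mug:** it is upright on the board and clear of the cheese. It touched down at about 9 N.
- **Other things:** the side and wrist pictures show nothing else visibly moved. I measured no position for the cheese, soap bottle, spice jar or salt shaker after the move.
- **Gripper:** it ended open above the knob, touching nothing.

**Where measurements disagreed:** by my measurements the tea box's tag overlapped the arm's path by about 7 mm. Before swinging, I pushed a closed fingertip through the tag's measured position and felt no resistance. The arm later passed that spot both ways at no more than about 6 N.

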